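Put the capsule machine back together and set the mug

TASK

The capsule coffee machine has just been rinsed: put its parts back. First push the capsule bin fully home in the bay under the head, orange front facing out; then slide the drip tray fully home in front of it, and stand the white mug upright on the grid under the spout, setting it down gently. Leave the tin and the bowl where they are.

Things in the scene. Friction and masses are not known exactly. Their poses are not given: they have to be found in the camera images.
- machine: Capsule coffee machine, fixed, grey and black, 170 mm wide, 290 mm high. Origin: on the table, on its middle line, in the plane of its front panel; +x points straight into the machine, z up. Two low feet (18 mm high, inner faces at y = +-79 mm, from the panel to x = -73 mm, then flaring out to x = -89 mm) guide the drip tray in. Nothing else stands in front of the panel below the head.
- bin: Capsule bin, loose: open-topped grey plastic box 110 mm long (its x), 62 mm wide (its y), 66 mm high, walls 4 mm, about 0.16 kg. Origin: centre of its underside. Front: the orange end at -x; the +x end enters the bay first. Home: against the bay's end wall, its front then 8 mm inside the panel, so the tray cannot push it home; once the tray is in, the bin cannot pass. Slides with a few N.
- bin_front (a point): Middle of the lower edge of the bin's orange front face, on the bin's x axis 55 mm from its origin towards -x; axes as the bin's. When the bin is home it lies at machine x = 8 mm.
- tray: Drip tray, loose: black, 130 mm long (x), 150 mm wide (y), 35 mm high with a flat steel grid on top, about 0.24 kg. Origin: centre of its underside. Pull tab in the middle of its front (-x) wall: 36 mm wide (y), x = -65 to -91 mm, 6 to 40 mm high, can be gripped across. Home: on the table between the feet, rear wall against the panel: origin at machine x = -65 mm, y = 0, yaw as the machine.
- mug: White mug, loose: 64 mm outside diameter, 85 mm high, wall 4 mm, about 0.22 kg, standing on the table. Origin: centre of its underside. Its handle stands out 30 mm towards its -x.
- spout (a point): Lower end of the black spout (24 mm thick, under a 42 mm wide collar that begins 208 mm above the table), 186 mm above the table, at machine x = -42 mm, y = 0. The mug belongs on the grid straight below it.
- tin: Orange tin standing on the table, 72 mm in diameter, 110 mm high; leave it. Origin: centre of its underside.
- bowl: Blue bowl of coffee capsules, 124 mm across, 48 mm high (the capsules stand a little higher); leave it. Origin: centre of its underside.
- bay_end (a point): Foot of the bay's end wall, on the middle line, at machine x = 118 mm; axes as the machine's. The bay takes the bin: from the panel to this wall, 68 mm wide, 81 mm high, no floor of its own (the bin slides on the table top); its mouth flares to about 88 mm wide at the panel.
- head_edge (a point): Middle of the lower front edge of the machine's head, at machine x = -75 mm, 220 mm above the table. The head overhangs the tray's place from here to the panel over its whole 160 mm width, so a tool pointing straight down cannot work there; tilt it.

How it is judged:
On the way, in this order (a step that is already met when the one before it is completed fails the run):
1. the capsule bin is pushed fully home in the bay, orange front out (x of bin_front in the frame of machine between 0.0045 and 0.02 m and angle between the x axis of bin and the x axis of machine, either way round below 0.1 rad and y of bin_front in the frame of machine between -0.012 and 0.012 m), for 0.2 s.
2. the drip tray is slid fully home in front of the bin (x of bin_front in the frame of machine above 0.0045 m and x of tray in the frame of machine between -0.0695 and -0.055 m and angle between the x axis of tray and the x axis of machine, either way round below 0.06 rad and height (world z) of tray below 0.005 m and y of tray in the frame of machine between -0.01 and 0.01 m), for 0.2 s.
At the end, for the whole second after the job is handed in: Bin in the bay on the middle line, orange front out and 4.5 to 20 mm inside the panel, straight within 0.1 rad; tray down on the table, centred, within 4.5 mm of the panel, straight within 0.06 rad; mug upright on the grid, centre within 15 mm of the spout axis; all at rest (all of step 2 and x of bin_front in the frame of machine below 0.02 m and angle between the x axis of bin and the x axis of machine, either way round below 0.1 rad and horizontal distance between mug and spout below 0.015 m and angle between mug's own z axis and vertical below 0.06 rad and height (world z) of mug between 0.031 and 0.039 m and linear speed of each of mug, tray, bin below 0.02 m/s and y of bin_front in the frame of machine between -0.012 and 0.012 m); the robot touches nothing.
It fails at once if the tin is moved more than 25 mm (distance of tin from where it was at the start of the episode above 0.025 m).
It fails at once if the bowl of capsules is moved more than 25 mm (distance of bowl from where it was at the start of the episode above 0.025 m).
It fails at once if the mug is dropped or banged down on the grid (faster than 0.35 m/s in its last 30 mm there, or pressed on with over 40 N) (contact force between mug and tray above 40 N or (horizontal distance between mug and spout below 0.03 m and height (world z) of mug between 0.02 and 0.065 m and linear speed of mug above 0.35 m/s)).
It also fails if it takes over 72 s, if anything falls off the work surface, if the arm or the gripper's body presses on something with over 40 N, if the wrist force passes 120 N, or if a joint passes its speed limit or range.

ROBOT

A 6-joint arm with a two-finger parallel gripper is mounted at the origin on the work surface. World frame = base frame: x ahead of the robot, y to its left, z up, the work surface at z = 0. Lengths are in m, angles in rad, forces in N, time in s.
With the tool pointing down it reaches from about 0.3 to 1 m from the base axis. Payload 5.1 kg.
Tool frame: the origin (TCP) lies between the finger pads; the fingertips stand 11 mm ahead of it and the grasp point (between the pads) lies 8 mm behind it; x points along the fingers, y is the direction in which the jaws open and shut, and the axes are right-handed (so a half turn about x gives the same grasp; the last joint's range is limited). The gripper opens to 95 mm and grips with 3 to 60 N. Pads are 20 mm wide; open, the fingers measure 119 mm over their backs; the gripper's body (75 mm by 180 mm) begins 59 mm behind the grasp point.
Start: joints at [1.124, 0.124, 1.65, -0, 1.367, -0.083], TCP at [0.231, 0.607, 0.226] pointing down, gripper open.
Joint ranges: [-2.61, 2.61], [-1.02, 2.33], [0.03, 2.71], [-1.35, 4.49], [0.32, 2.68], [-2.91, 2.91]. Speed limits (rad/s): [2.57, 2.57, 3.14, 3.14, 3.14, 3.14].

INTERFACE

Orientations are given as a unit quaternion [x, y, z, w].
In Python, from cell import env gives the robot as it stands.
- The arm moves only by the tool send_rows, never from a script. Its argument "deltas" is a list of rows, each an object with "xyz": the shift along the world's x, y, z in m, a list of three; "rotation": the turn, a rotation vector about the world's x, y, z in degrees, a list of three. In form: [{"xyz": [dx, dy, dz], "rotation": [wx, wy, wz]}, ...]. A call has 1 to 20 rows; each row is the pose to reach, as a shift and turn from the pose commanded when the call began; what a row does not reach only later rows make up. A row lasts 1/10 s, in which the tool goes at most 50 mm and 8.59 degrees, less where a joint would pass 70% of its speed; a pose out of reach is approached as far as the arm can. A call with a gripper value outside its range is refused whole. "gripper" is the opening, from -1 (shut) to 1 (fully open), set as the call begins (left out, the last holds). The fingers move at their own pace and stop on an object; the grip force is fixed at half the most. Time passes only in rows, so rows that repeat a pose let the fingers close. It gives the time, the measured TCP pose, the force and the opening at its end, in the units of the state.
- env.sense(): the state, without advancing time (a new reading comes with each control period).
- env.grab_frame(name): name is "side" or "top" or "wrist"; returns the picture (480x640x3 uint8, blue, green, red); there is no depth.
- env.calibration(name): a dict with "K" (3x3 intrinsics, pixels), "extrinsics" (4x4, takes a point from world to camera coordinates). Camera axes: x right, y down, z forward; pixel columns grow to the right and rows downward; lengths in m; the calibration is good to about 2 mm. A picture is of the moment at which its call begins: read the wrist's pose just before it. calibration takes no time and is no camera call; for the wrist camera it gives the pose at the moment of the call.
- env.finish_job(): hands the job in, once; it reports no verdict.
Trained networks look in the newest picture that a camera, given by its name, has taken for a name from the list of things; names that differ only in an ending like _2 or _b are one class to them, and where a whole thing is asked for, a point or a joint stands for the part that bears it (a point fixed in the world has none). Each returns a list of dicts, best first, with "score" (0 to 1); they miss things now and then, are a little off and sometimes report something else, mostly with a low value. They report only what shows in the picture. A call takes as long as a camera call.
- env.find_in(camera, thing): "bbox" ([left, top, width, height] in pixels, round what is visible of it).
- env.cut_out(camera, thing): "pixels" (480x640 bool, what is visible of it) and "bbox" ([left, top, width, height] in pixels, round what is visible of it).
The state is a dict: "clock": time; "joint_positions": joint angles; "qvel": joint speeds; "tau": joint torques, N m; "tool_pos": TCP position; "orientation": TCP orientation; "contact_force": force on the tool from outside, world axes, zero at the start; "wrist_torque": the same for the moment, N m; "opening": finger opening in m.
Only numpy, scipy, OpenCV 4.12 (cv2) and the standard library are available. Lean on these libraries where they do the work, as an engineer would, in place of code of your own. Each camera call takes 0.05 s, during which the arm holds its last target.

## Working session

There is one attempt and no reset: what is moved stays moved. The work goes in short steps, Python scripts to look and compute and a tool call to move; the robot and the scene stay as the last step left them, time stands still between calls to the robot, and variables do not carry over. Pictures are saved under pics/ and viewed, and the job is handed in when it is done.

Besides the shell and the picture viewer there is one more tool, called after ">>>" as name(argument=value, ...) on one line, values as JSON. send_rows: Moves the arm, as the interface text tells. Its arguments: {"type":"object","properties":{"deltas":{"type":"array"},"gripper":{"type":"number"}},"required":["deltas"]}

```bash
ls; mkdir -p pics
cat > h.py <<'E'
import numpy as np, cv2
from cell import env
def snap(cam,name):
    im=env.grab_frame(cam); cv2.imwrite('pics/'+name+'.png',im); return im
def P(cam):
    c=env.calibration(cam); return np.array(c['K']),np.array(c['extrinsics'])
def proj(cam,p):
    K,E=P(cam); q=E[:3,:3]@np.array(p)+E[:3,3]; q=K@q; return q[:2]/q[2]
def back(cam,uv,z):
    K,E=P(cam); R=E[:3,:3]; c=-R.T@E[:3,3]; d=R.T@np.linalg.inv(K)@np.array([uv[0],uv[1],1.]); return c+d*(z-c[2])/d[2]
E
python3 - <<'E'
from h import *
print(env.sense())
for c in ['top','side','wrist']:
    snap(c,c+'0'); K,E=P(c); print(c,K,-E[:3,:3].T@E[:3,3], E[:3,:3])
    for t in ['machine','bin','tray','mug','tin','bowl']:
        print(c,t,[(r['bbox'],round(r['score'],2)) for r in env.find_in(c,t)][:2])
E
```

```text
pics
{'clock': 0.0, 'joint_positions': array([ 1.12437301e+00,  1.24491130e-01,  1.65165019e+00, -8.05143641e-06,
        1.36749071e+00, -8.26067180e-02]), 'qvel': array([ 9.05846005e-05,  1.19943350e-03,  2.90022204e-04,  1.27034411e-03,
        1.39942426e-03, -9.35140254e-04]), 'tau': array([ 5.57737676e-04, -4.17616653e+01, -3.59923339e+01,  7.75690447e-02,
        4.93666541e-02, -1.70980497e-04]), 'tool_pos': array([0.23106753, 0.60689006, 0.22441014]), 'orientation': array([ 0.12722305,  0.69562526, -0.12861641,  0.69525363]), 'contact_force': array([-0.54028972, -0.13545901,  0.32917288]), 'wrist_torque': array([ 0.04233257, -0.01955816,  0.04154158]), 'opening': 0.0949735577532617}
top [[619.25079037   0.         322.65967957]
 [  0.         619.25079037 236.98673255]
 [  0.           0.           1.        ]] [ 0.45742491 -0.07745674  1.34054665] [[ 0.00614591 -0.99966382  0.02518863]
 [-0.99245921 -0.00918148 -0.12223097]
 [ 0.12242115 -0.02424747 -0.992182  ]]
top machine [([34.3, 257.1, 229.7, 105.5], 0.89)]
top bin [([303.7, 194.6, 58.3, 44.5], 0.85)]
top tray [([352.3
[... 513 characters left out ...]
 ([350.9, 156.1, 178.0, 151.3], 0.37)]
side tray [([232.5, 210.0, 72.6, 48.6], 0.8), ([264.7, 269.2, 48.8, 49.9], 0.5)]
side mug [([184.5, 221.8, 31.7, 39.1], 0.87), ([383.7, 316.6, 47.6, 53.5], 0.55)]
side tin [([324.3, 297.4, 35.2, 56.3], 0.85)]
side bowl [([381.3, 318.1, 52.6, 50.0], 0.81)]
wrist [[343.41255084   0.         320.54320664]
 [  0.         343.41255084 245.20639159]
 [  0.           0.           1.        ]] [0.16146081 0.63386854 0.38490999] [[ 3.54450035e-01  9.35074937e-01  1.87461368e-04]
 [ 9.02447146e-01 -3.42134609e-01  2.61788191e-01]
 [ 2.44855714e-01 -9.26216598e-02 -9.65125333e-01]]
wrist machine []
wrist bin []
wrist tray []
wrist mug []
wrist tin []
wrist bowl []
```

View pics/top0.png

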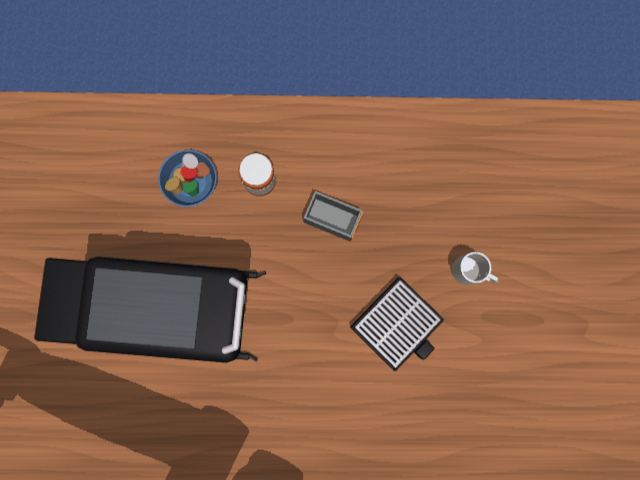

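View pics/side0.png

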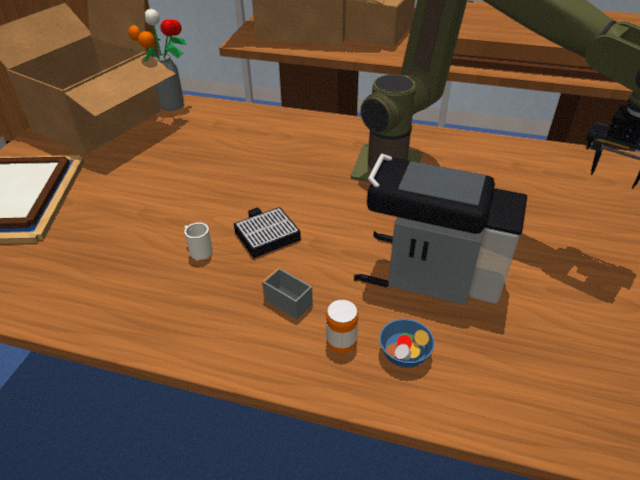

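Run:
```python
from h import *
a=cv2.imread('pics/top0.png'); b=cv2.imread('pics/side0.png')
x=cv2.resize(a[180:380,230:510],None,fx=2.85,fy=2.85,interpolation=cv2.INTER_CUBIC);cv2.imwrite('pics/z1.png',x)
x=cv2.resize(b[180:340,170:400],None,fx=3.4,fy=3.4,interpolation=cv2.INTER_CUBIC);cv2.imwrite('pics/z2.png',x)
```

```text
(no output)
```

View pics/z1.png

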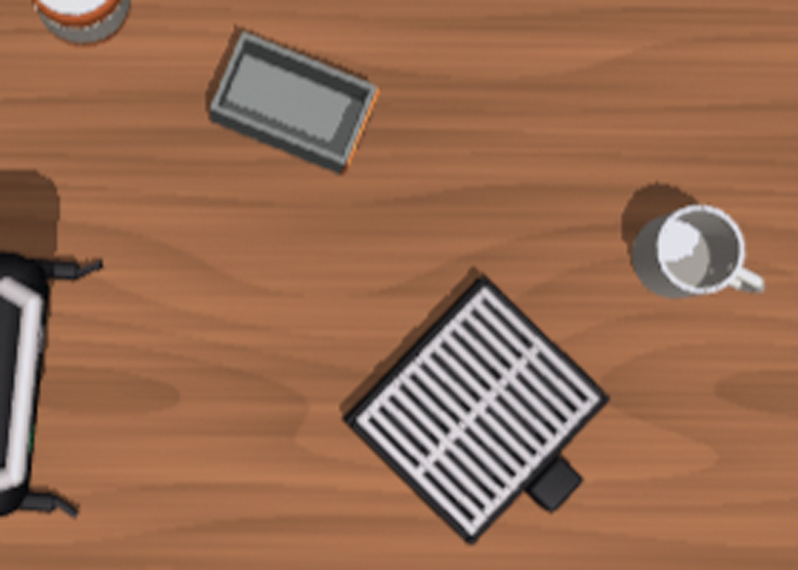

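View pics/z2.png

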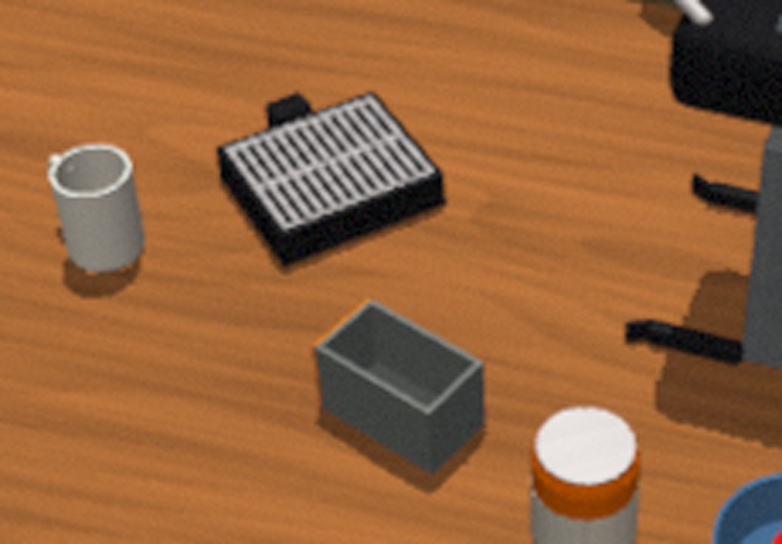

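Run:
```python
from h import *
f=lambda u,v:(u/2.85+230-.3,v/2.85+180-.3)
g=lambda u,v:(u/3.4+170-.3,v/3.4+180-.3)
def show(n,pts,z,cam,m):
    a=np.array([back(cam,m(*p),z)[:2] for p in pts]); print(n,a.round(4).tolist(),'mean',a.mean(0).round(4), 'sides',np.linalg.norm(a-np.roll(a,-1,0),axis=1).round(4)); return a
a=show('bin top',[(240,30),(377,90),(345,168),(210,110)],.066,'top',f)
d=a[0]+a[3]-a[1]-a[2]; print('yaw',np.arctan2(d[1],d[0]))
show('bin side',[(370,302),(483,364),(430,410),(318,347)],.066,'side',g)
a=show('tray',[(480,275),(607,398),(470,540),(347,415)],.035,'top',f)
d=a[0]+a[3]-a[1]-a[2]; print('yaw',np.arctan2(d[1],d[0]))
show('tray side',[(373,94),(442,180),(286,240),(220,150)],.035,'side',g)
show('mug',[(701,248)],.085,'top',f);show('mugs',[(92,170)],.085,'side',g)
show('feet',[(102,263),(75,512),(75,262),(50,495)],.018,'top',f)
show('feets',[(695,180),(628,330)],.018,'side',g)
a=np.array([back('top',p,.29)[:2] for p in [(248,268),(240,361),(82,349),(91,258)]]);print(a)
a=np.array([back('top',p,.11)[:2] for p in [(256,170)]]);print('tin',a, back('top',(188,178),.048))
```

```text
bin top [[0.7131, -0.0897], [0.6695, -0.1904], [0.6118, -0.167], [0.6535, -0.0682]] mean [ 0.662  -0.1288] sides [0.1098 0.0624 0.1072 0.0634]
yaw 1.1665330008008499
bin side [[0.6192, -0.1636], [0.6574, -0.065], [0.7093, -0.0884], [0.6727, -0.185]] mean [ 0.6647 -0.1255] sides [0.1058 0.0569 0.1033 0.0577]
tray [[0.5364, -0.2695], [0.4465, -0.3626], [0.3434, -0.2605], [0.433, -0.1707]] mean [ 0.4398 -0.2658] sides [0.1295 0.1452 0.1269 0.143 ]
yaw 0.7945433035624999
tray side [[0.3472, -0.2561], [0.4401, -0.1645], [0.5416, -0.2627], [0.4521, -0.3559]] mean [ 0.4453 -0.2598] sides [0.1305 0.1413 0.1293 0.1448]
mug [[0.554, -0.4214]] mean [ 0.554  -0.4214] sides [0.]
mugs [[0.5548, -0.416]] mean [ 0.5548 -0.416 ] sides [0.]
feet [[0.5443, 0.0117], [0.3609, 0.0283], [0.5449, 0.0319], [0.3732, 0.0469]] mean [0.4558 0.0297] sides [0.1841 0.184  0.1724 0.1747]
feets [[0.3667, 0.0331], [0.5512, 0.0184]] mean [0.459  0.0258] sides [0.1851 0.1851]
[[0.53293774 0.02306843]
 [0.37796365 0.03310807]
 [0.39639906 0.29450537]
 [0.54771945 0.28751719]]
tin [[0.744629   0.02828441]] [0.74007815 0.17686638 0.048     ]
```

Run:
```python
from h import *
from scipy.spatial.transform import Rotation as R
s=env.sense(); T=R.from_quat(s['orientation']); print(T.as_matrix().round(3))
K,E=P('wrist'); c=-E[:3,:3].T@E[:3,3]; print('cam in tool',T.inv().apply(c-s['tool_pos']), 'cam fwd in tool',T.inv().apply(E[2,:3]))
print(s['clock'])
```

```text
[[ 0.     0.356  0.935]
 [-0.     0.935 -0.356]
 [-1.    -0.     0.   ]]
cam in tool [-0.15924562 -0.00016023 -0.07467142] cam fwd in tool [9.65128621e-01 5.29298655e-04 2.61775598e-01]
1.05
```

View pics/wrist0.png

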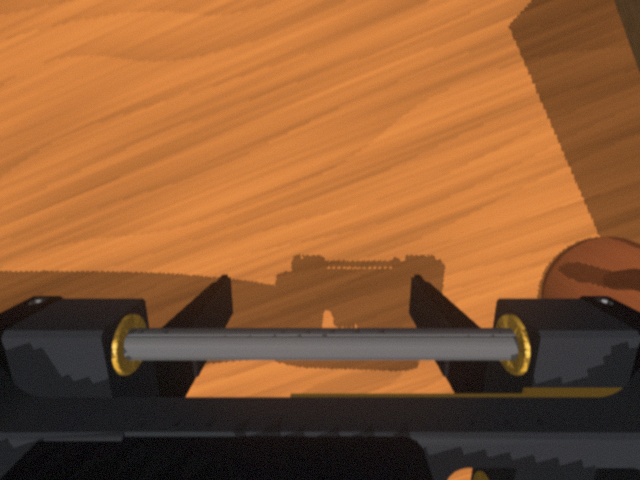

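>>> send_rows(deltas=[{"xyz": [0, 0, 0.05], "rotation": [0, 0, 0]}, {"xyz": [0, 0, 0.1], "rotation": [0, 0, 0]}, {"xyz": [0, 0, 0.15], "rotation": [0, 0, 0]}, {"xyz": [0.02, -0.03, 0.19], "rotation": [0, 0, -8]}, {"xyz": [0.419, -0.763, 0.224], "rotation": [0, 0, -92.3]}, {"xyz": [0.419, -0.763, 0.224], "rotation": [0, 0, -92.3]}, {"xyz": [0.419, -0.763, 0.224], "rotation": [0, 0, -92.3]}, {"xyz": [0.419, -0.763, 0.224], "rotation": [0, 0, -92.3]}, {"xyz": [0.419, -0.763, 0.224], "rotation": [0, 0, -92.3]}, {"xyz": [0.419, -0.763, 0.224], "rotation": [0, 0, -92.3]}, {"xyz": [0.419, -0.763, 0.224], "rotation": [0, 0, -92.3]}, {"xyz": [0.419, -0.763, 0.224], "rotation": [0, 0, -92.3]}, {"xyz": [0.419, -0.763, 0.224], "rotation": [0, 0, -92.3]}], gripper=1)

```text
clock: 2.35
tool_pos: [0.4654, 0.1828, 0.433]
orientation: [0.567, 0.423, -0.566, 0.423]
contact_force: [0.9, 0.6, 0.0]
opening: 0.0951
```

```bash
cat >> h.py <<'E'
import json
from scipy.spatial.transform import Rotation as R
def log():
    s=env.sense()
    with open('log.jsonl','a') as f: f.write(json.dumps({k:np.array(s[k]).tolist() for k in ['clock','joint_positions','tool_pos','orientation']})+'\n')
    return s
def st():
    s=log(); np.set_printoptions(suppress=True,precision=4)
    print('t',round(s['clock'],2),'q',s['joint_positions'].round(3),'p',s['tool_pos'].round(4),'F',s['contact_force'].round(1),'op',round(s['opening'],4)); print(R.from_quat(s['orientation']).as_matrix().round(3).tolist()); return s
E
python3 - <<'E'
from h import *
st()
snap('wrist','w1')
E
```

```text
t 2.35 q [ 0.267 -0.258  1.672  0.     1.726  0.556] p [0.4654 0.1828 0.433 ] F [0.9 0.6 0. ] op 0.0951
[[0.001, 0.959, -0.285], [0.0, -0.285, -0.959], [-1.0, 0.001, -0.001]]
```

View pics/w1.png

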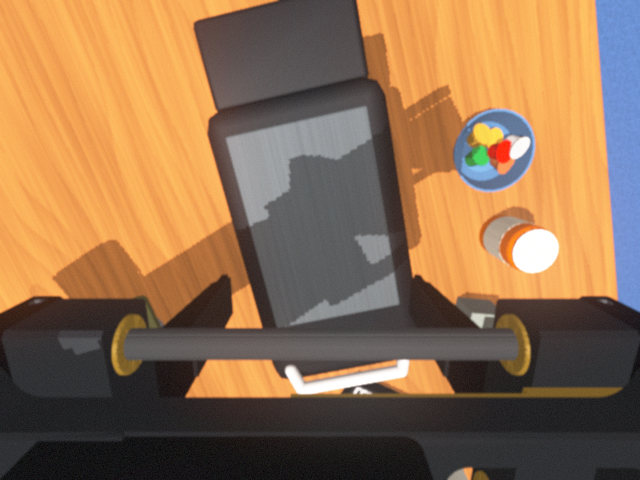

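>>> send_rows(deltas=[{"xyz": [0.185, -0.339, 0], "rotation": [0, 0, -6.6]}, {"xyz": [0.185, -0.339, 0], "rotation": [0, 0, -6.6]}, {"xyz": [0.185, -0.339, 0], "rotation": [0, 0, -6.6]}, {"xyz": [0.185, -0.339, 0], "rotation": [0, 0, -6.6]}, {"xyz": [0.185, -0.339, 0], "rotation": [0, 0, -6.6]}, {"xyz": [0.185, -0.339, -0.05], "rotation": [0, 0, -6.6]}, {"xyz": [0.185, -0.339, -0.1], "rotation": [0, 0, -6.6]}, {"xyz": [0.185, -0.339, -0.15], "rotation": [0, 0, -6.6]}, {"xyz": [0.185, -0.339, -0.2], "rotation": [0, 0, -6.6]}, {"xyz": [0.185, -0.339, -0.2], "rotation": [0, 0, -6.6]}, {"xyz": [0.185, -0.339, -0.2], "rotation": [0, 0, -6.6]}, {"xyz": [0.185, -0.339, -0.2], "rotation": [0, 0, -6.6]}])

```text
clock: 3.6
tool_pos: [0.649, -0.1538, 0.2306]
orientation: [-0.588, -0.393, 0.59, -0.39]
contact_force: [-0.4, 0.3, 1.0]
opening: 0.0952
```

Run:
```python
from h import *
st()
im=snap('wrist','w2')
r=env.cut_out('wrist','bin')
for x in r[:2]: print(x['score'],x['bbox'])
for n,p in [('c',[0.6634,-.1275,.066])]: print(proj('wrist',p))
```

```text
t 3.6 q [-0.313  0.16   1.602  0.     1.384  0.085] p [ 0.649  -0.1538  0.2306] F [-0.4  0.3  1. ] op 0.0952
[[-0.004, 0.922, -0.387], [0.002, -0.387, -0.922], [-1.0, -0.005, 0.0]]
0.63 [291.0, 141.3, 67.2, 116.7]
[321.9406 200.0203]
```

View pics/w2.png

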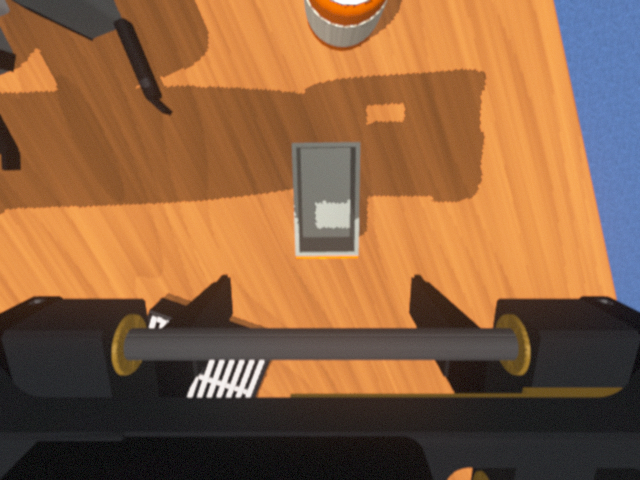

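Run:
```python
from h import *
a=np.array([back('wrist',p,.066)[:2] for p in [(292.5,142.5),(361,142.5),(358,256),(296.5,257)]]);print(a,a.mean(0))
print(np.linalg.norm(a-np.roll(a,-1,0),axis=1))
d=a[0]+a[1]-a[2]-a[3]; print(np.arctan2(d[1],d[0]))
# feet tips
for p in [(170,108),(160,112)]: print(back('wrist',p,.018))
```

```text
[[ 0.65877094 -0.06825909]
 [ 0.7168686  -0.09251963]
 [ 0.6751661  -0.19327406]
 [ 0.61790061 -0.17041211]] [ 0.66717656 -0.13111622]
[0.06295961 0.10904381 0.0616604  0.11002556]
1.184314496084275
[0.55380422 0.01366895 0.018     ]
[0.54244032 0.01424331 0.018     ]
```

>>> send_rows(deltas=[{"xyz": [0.0035, -0.0065, -0.05], "rotation": [0, 0, 0]}, {"xyz": [0.0035, -0.0065, -0.1], "rotation": [0, 0, 0]}, {"xyz": [0.0035, -0.0065, -0.15], "rotation": [0, 0, 0]}, {"xyz": [0.0035, -0.0065, -0.195], "rotation": [0, 0, 0]}, {"xyz": [0.0035, -0.0065, -0.195], "rotation": [0, 0, 0]}, {"xyz": [0.0035, -0.0065, -0.195], "rotation": [0, 0, 0]}])

```text
clock: 4.3
tool_pos: [0.6553, -0.1607, 0.0407]
orientation: [0.59, 0.391, -0.588, 0.393]
contact_force: [0.2, 0.2, 0.6]
opening: 0.095
```

>>> send_rows(deltas=[{"xyz": [0, 0, 0], "rotation": [0, 0, 0]}, {"xyz": [0, 0, 0], "rotation": [0, 0, 0]}, {"xyz": [0, 0, 0], "rotation": [0, 0, 0]}, {"xyz": [0, 0, 0], "rotation": [0, 0, 0]}, {"xyz": [0, 0, 0], "rotation": [0, 0, 0]}, {"xyz": [0, 0, 0], "rotation": [0, 0, 0]}], gripper=-1)

```text
clock: 4.9
tool_pos: [0.6535, -0.1608, 0.0384]
orientation: [-0.589, -0.391, 0.589, -0.391]
contact_force: [-2.1, -0.8, 5.0]
opening: 0.0621
```

Run:
```python
from h import *
st()
```

```text
t 4.9 q [-0.321  0.343  1.725 -0.     1.074  0.077] p [ 0.6535 -0.1608  0.0384] F [-2.1 -0.8  5. ] op 0.0621
[[-0.0, 0.922, -0.387], [-0.0, -0.387, -0.922], [-1.0, -0.0, 0.0]]
```

>>> send_rows(deltas=[{"xyz": [0, 0, 0.04], "rotation": [0, 0, 0]}, {"xyz": [-0.02, 0, 0.08], "rotation": [0, 0, 4]}, {"xyz": [-0.2075, 0.073, 0.08], "rotation": [0, 0, 17.8]}, {"xyz": [-0.2075, 0.073, 0.08], "rotation": [0, 0, 17.8]}, {"xyz": [-0.2075, 0.073, 0.08], "rotation": [0, 0, 17.8]}, {"xyz": [-0.2075, 0.073, 0.08], "rotation": [0, 0, 17.8]}, {"xyz": [-0.2075, 0.073, 0.08], "rotation": [0, 0, 17.8]}, {"xyz": [-0.2075, 0.073, 0.08], "rotation": [0, 0, 17.8]}, {"xyz": [-0.2075, 0.073, 0.08], "rotation": [0, 0, 17.8]}, {"xyz": [-0.2075, 0.073, 0.08], "rotation": [0, 0, 17.8]}, {"xyz": [-0.2075, 0.073, 0.08], "rotation": [0, 0, 17.8]}])

```text
clock: 6.0
tool_pos: [0.4472, -0.0883, 0.118]
orientation: [0.521, 0.478, -0.521, 0.478]
contact_force: [0.5, -0.3, -1.3]
opening: 0.0618
```

Run:
```python
from h import *
st()
im=snap('wrist','w3')
O=np.array([.4634,.1115]);ex=np.array([.0857,.9963]);ey=np.array([-.9963,.0857])
def m(x,y,z): p=O+ex*x+ey*y; return [p[0],p[1],z]
for q in [(0,.079,.018),(0,-.079,.018),(-.073,.079,.018),(-.073,-.079,.018),(0,.034,0),(0,-.034,0)]:
    uv=proj('wrist',m(*q)); print(q,uv); cv2.circle(im,tuple(int(round(v)) for v in uv),3,(0,255,0),1)
cv2.imwrite('pics/w3b.png',im)
```

```text
t 6.0 q [-0.313 -0.228  2.175 -0.     1.194 -0.225] p [ 0.4472 -0.0883  0.118 ] F [ 0.5 -0.3 -1.3] op 0.0618
[[0.0, 0.996, -0.087], [-0.0, -0.087, -0.996], [-1.0, 0.0, 0.0]]
(0, 0.079, 0.018) [195.814  -55.5851]
(0, -0.079, 0.018) [446.062  -55.6742]
(-0.073, 0.079, 0.018) [205.9342  71.3169]
(-0.073, -0.079, 0.018) [435.8947  71.2715]
(0, 0.034, 0) [271.0483 -40.2145]
(0, -0.034, 0) [370.7612 -40.2481]
```

View pics/w3b.png

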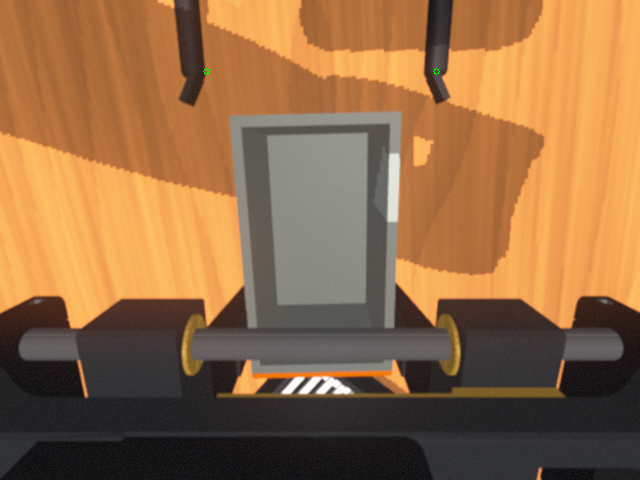

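Run:
```python
from h import *
a=cv2.imread('pics/w3.png')
L=cv2.resize(a[0:120,160:260],None,fx=4,fy=4,interpolation=cv2.INTER_CUBIC)
Rr=cv2.resize(a[0:120,390:490],None,fx=4,fy=4,interpolation=cv2.INTER_CUBIC)
x=np.hstack([L,Rr]).astype(float); x=np.clip(255*(x/255)**.5,0,255); cv2.imwrite('pics/z3.png',x)
```

```text
[ WARN:0@0.618] global loadsave.cpp:1063 imwrite_ Unsupported depth image for selected encoder is fallbacked to CV_8U.
```

View pics/z3.png

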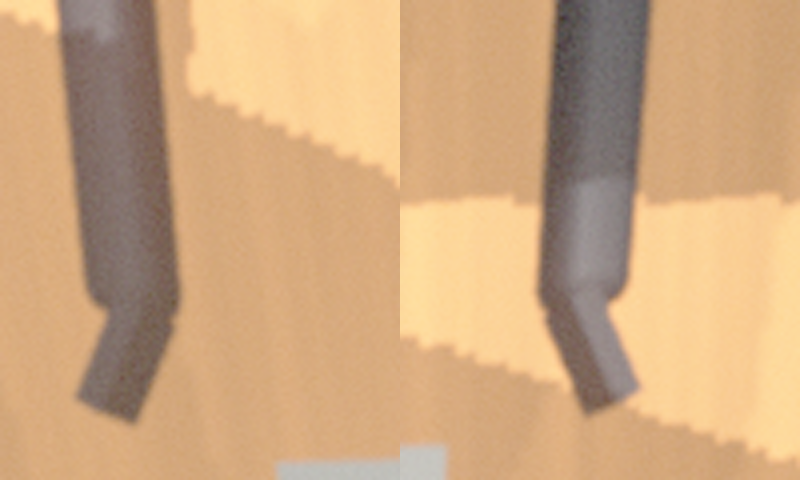

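Run:
```python
from h import *
l=[back('wrist',p,0)[:2] for p in [(199,0),(204.7,76)]]; r=[back('wrist',p,0)[:2] for p in [(428.7,0),(424.8,75)]]
print(l,r)
for q in (l,r):
    d=q[0]-q[1]; print('yaw',np.arctan2(d[1],d[0]))
print('w',np.linalg.norm(l[1]-r[1]),np.linalg.norm(l[0]-r[0]))
d=l[1]-r[1]+l[0]-r[0]; yaw=np.arctan2(d[1],d[0])-np.pi/2; print('yawT',yaw, (l[1]+r[1])/2, (l[0]+r[0])/2)
t=[back('wrist',p,0)[:2] for p in [(194,106),(437,104)]]; d=t[0]-t[1]; print('tips',t,np.arctan2(d[1],d[0])-np.pi/2,(t[0]+t[1])/2)
c=[back('wrist',p,.066)[:2] for p in [(231,117),(400,112.5),(391.5,375),(253,376)]]; print('bin',c,np.mean(c,0))
```

```text
[array([0.37632336, 0.09511127]), array([0.37184398, 0.04668143])] [array([0.53654673, 0.081289  ]), array([0.53351307, 0.03342216])]
yaw 1.478566560471831
yaw 1.507504004427478
w 0.16221190847559377 0.1608184751662496
yawT 1.4868617177663817 [0.45267852 0.04005179] [0.45643504 0.08820013]
tips [array([0.36022465, 0.02695835]), array([0.54251974, 0.01266001])] 1.4925214770718362 [0.45137219 0.01980918]
bin [array([0.40242653, 0.00937632]), array([0.49982797, 0.00343354]), array([ 0.4893852 , -0.17095977]), array([ 0.39136561, -0.16337219])] [ 0.44575132 -0.08038053]
```

>>> send_rows(deltas=[{"xyz": [-0.0033, 0.0154, -0.03], "rotation": [0, 0, 0.3]}, {"xyz": [-0.0033, 0.0154, -0.06], "rotation": [0, 0, 0.3]}, {"xyz": [-0.0033, 0.0154, -0.078], "rotation": [0, 0, 0.3]}, {"xyz": [-0.0033, 0.0154, -0.0785], "rotation": [0, 0, 0.3]}, {"xyz": [-0.0033, 0.0154, -0.0785], "rotation": [0, 0, 0.3]}, {"xyz": [-0.0033, 0.0154, -0.0785], "rotation": [0, 0, 0.3]}])

```text
clock: 6.65
tool_pos: [0.4432, -0.0725, 0.0395]
orientation: [0.52, 0.479, -0.52, 0.479]
contact_force: [-0.4, -0.1, -0.5]
opening: 0.0624
```

Run:
```python
from h import *
s=st()
O=np.array([.459,.111]);ex=np.array([.0817,.9967]);ey=np.array([-.9967,.0817])
d=s['tool_pos'][:2]-O; print(d@ex,d@ey)
```

```text
t 6.65 q [-0.282 -0.13   2.24   0.     1.031 -0.2  ] p [ 0.4432 -0.0725  0.0395] F [-0.4 -0.1 -0.5] op 0.0624
[[0.001, 0.997, -0.082], [-0.0, -0.082, -0.997], [-1.0, 0.001, 0.0]]
-0.18419893301668877 0.0007385359340898066
```

Run:
```python
from h import *
D=[json.loads(l) for l in open('log.jsonl')]
D.insert(0,dict(joint_positions=[1.12437301e+00,1.24491130e-01,1.65165019e+00,-8.05143641e-06,1.36749071e+00,-8.26067180e-02],tool_pos=[0.23106753,0.60689006,0.22441014],orientation=[0.12722305,0.69562526,-0.12861641,0.69525363]))
A=[];b=[]
for d in D:
    q=d['joint_positions'];p=np.array(d['tool_pos']);c,s=np.cos(q[0]),np.sin(q[0])
    r=c*p[0]+s*p[1]; lat=-s*p[0]+c*p[1]; print('lat',lat,'r',r,p[2],q[1]+q[2]+q[4])
    A.append([1,0,np.sin(q[1]),np.sin(q[1]+q[2])]);b.append(r)
    A.append([0,1,np.cos(q[1]),np.cos(q[1]+q[2])]);b.append(p[2])
x,res,_,sv=np.linalg.lstsq(np.array(A),np.array(b),rcond=None); print(x,res,sv, np.array(A)@x-b)
```

```text
lat 0.053597780324679906 r 0.6471746489869422 0.22441014 3.14363203
lat 0.053611621077820304 r 0.4971205297055453 0.4330282821117682 3.1405604325973684
lat 0.053670248055612296 r 0.6648326207617586 0.2305605407897775 3.1461366890922715
lat 0.053581421126876444 r 0.6708506563656957 0.03844496609195735 3.1416228864002345
lat 0.053589060805680294 r 0.45267636632735436 0.11799948853584187 3.141188962613887
lat 0.05361012814640524 r 0.4458979489265626 0.039480155614008854 3.141081755489439
[-0.01090506 -0.08139301  0.43557308  0.61249778] [0.00048954] [3.66271641 3.20497459 0.4188142  0.37046057] [-0.00436504  0.00150772 -0.0140985   0.00209189 -0.00485199  0.00170158
  0.00313264 -0.00171739  0.00780078 -0.00016684  0.01238211 -0.00341696]
```

Run:
```python
from h import *
D=[json.loads(l) for l in open('log.jsonl')]
D.insert(0,dict(joint_positions=[1.12437301e+00,1.24491130e-01,1.65165019e+00,-8.05143641e-06,1.36749071e+00,-8.26067180e-02],tool_pos=[0.23106753,0.60689006,0.22441014],orientation=[0.12722305,0.69562526,-0.12861641,0.69525363]))
for mode in (0,1):
  A=[];b=[]
  for d in D:
    q=d['joint_positions'];p=np.array(d['tool_pos']);c,s=np.cos(q[0]),np.sin(q[0])
    r=c*p[0]+s*p[1]
    a=q[1]+q[2]
    A.append([1,0,np.sin(q[1]),np.sin(a),np.cos(a)]+[np.cos(q[1])]*mode);b.append(r)
    A.append([0,1,np.cos(q[1]),np.cos(a),-np.sin(a)]+[-np.sin(q[1])]*mode);b.append(p[2])
  x,res,_,sv=np.linalg.lstsq(np.array(A),np.array(b),rcond=None); print(x,res,sv, np.array(A)@x-b)
```

```text
[-1.40962308e-04 -5.71154468e-02  4.50768942e-01  6.12817549e-01
  4.16881373e-02] [1.08715049e-06] [4.20246618 3.44065679 0.45243391 0.40234424 0.36685363] [ 9.85489355e-05 -1.39635358e-05 -4.04970579e-04 -6.74865350e-05
  7.34164545e-04 -9.94600179e-06 -5.89915365e-04  7.49391467e-05
  1.12381011e-04  2.73517404e-05  4.97914516e-05 -1.08948145e-05]
[-1.41134838e-04 -5.71154641e-02  4.50768942e-01  6.12817463e-01
  4.16881428e-02  2.60667424e-07] [1.08715047e-06] [4.20246618 4.20246618 0.45243391 0.45243391 0.36685363 0.36685363] [ 9.85499131e-05 -1.40010335e-05 -4.04974991e-04 -6.74560858e-05
  7.34164033e-04 -9.99396138e-06 -5.89920473e-04  7.48703106e-05
  1.12380596e-04  2.74197169e-05  4.98009221e-05 -1.08389468e-05]
```

>>> send_rows(deltas=[{"xyz": [0, 0, 0], "rotation": [0, 0, 0]}, {"xyz": [0, 0, 0], "rotation": [0, 0, 0]}, {"xyz": [0, 0, 0], "rotation": [0, 0, 0]}, {"xyz": [0, 0, 0.03], "rotation": [0, 0, 0]}, {"xyz": [0, 0, 0.08], "rotation": [0, 0, 0]}, {"xyz": [0, 0, 0.12], "rotation": [0, 0, 0]}, {"xyz": [-0.004, -0.045, 0.13], "rotation": [8, -0.6, 0]}, {"xyz": [-0.008, -0.09, 0.13], "rotation": [16, -1.3, 0]}, {"xyz": [-0.011, -0.14, 0.13], "rotation": [24, -2, 0]}, {"xyz": [-0.011, -0.14, 0.13], "rotation": [30, -2.5, 0]}, {"xyz": [-0.011, -0.14, 0.13], "rotation": [30, -2.5, 0]}], gripper=1)

```text
clock: 7.75
tool_pos: [0.4307, -0.2152, 0.1677]
orientation: [0.639, 0.586, -0.368, 0.336]
contact_force: [-0.6, 0.7, -0.4]
opening: 0.0951
```

Run:
```python
from h import *
s=st()
```

```text
t 7.75 q [-0.802 -0.016  1.964  0.389  1.561 -0.791] p [ 0.4307 -0.2152  0.1677] F [-0.6  0.7 -0.4] op 0.0951
[[0.043, 0.996, -0.077], [0.501, -0.088, -0.861], [-0.864, -0.002, -0.503]]
```

```bash
cat > kin.py <<'E'
from h import *
from scipy.optimize import least_squares
Rz=lambda a:R.from_euler('z',a); Ry=lambda a:R.from_euler('y',a)
LIM=np.array([[-2.61,2.61],[-1.02,2.33],[.03,2.71],[-1.35,4.49],[.32,2.68],[-2.91,2.91]])
# tool frame: x = flange z ; 
def fk(q,L=.25,s4=1,s6=1,wl=0.0536):
    q=np.asarray(q)
    R1=Rz(q[0]);R2=R1*Ry(q[1]);R3=R2*Ry(q[2])
    R6=R3*Rz(s4*q[3])*Ry(q[4])*Rz(s6*q[5])
    p=R1.apply([0,.0536,0])+[0,0,-.0571+L]+R2.apply([0,0,.45077])+R3.apply([.0417,0,.61282])+R6.apply([0,0,L])
    # tool x=z6 ; tool y = y6 (when q=down: y)
    M=R6.as_matrix(); X=M[:,2];Y=M[:,1]; Rt=np.stack([X,Y,np.cross(X,Y)],1)
    return p,R.from_matrix(Rt)
PAR=json.load(open('par.json')) if __import__('os').path.exists('par.json') else dict(L=.25,s4=1,s6=1)
def ik(p,Rt,q0,n=6):
    best=None; rng=np.random.default_rng(0)
    for k in range(n):
        s=np.array(q0)+ (0 if k==0 else rng.normal(0,.5,6)); s=np.clip(s,LIM[:,0]+.01,LIM[:,1]-.01)
        f=lambda q:(lambda a:np.r_[(a[0]-p)*5,(Rt.inv()*a[1]).as_rotvec()])(fk(q,**PAR))
        r=least_squares(f,s,bounds=(LIM[:,0],LIM[:,1]))
        if best is None or r.cost<best.cost-1e-9: best=r
        if best.cost<1e-7: break
    return best.x,best.cost
E
python3 - <<'E'
from kin import *
D=[json.loads(l) for l in open('log.jsonl')]
d=D[-1];T=R.from_quat(d['orientation'])
for L in (.2,.25,.3):
  for s4 in (1,-1):
    for s6 in (1,-1):
      p,r=fk(d['joint_positions'],L,s4,s6); print(L,s4,s6,(p-d['tool_pos']).round(4),np.degrees((r.inv()*T).magnitude()).round(2))
E
```

```text
0.2 1 1 [-0.0034 -0.0407 -0.011 ] 90.0
0.2 1 -1 [-0.0034 -0.0407 -0.011 ] 0.65
0.2 -1 1 [-0.1125 -0.1461 -0.011 ] 98.67
0.2 -1 -1 [-0.1125 -0.1461 -0.011 ] 44.56
0.25 1 1 [-0.0013 -0.0156 -0.0042] 90.0
0.25 1 -1 [-0.0013 -0.0156 -0.0042] 0.65
0.25 -1 1 [-0.1376 -0.1474 -0.0042] 98.67
0.25 -1 -1 [-0.1376 -0.1474 -0.0042] 44.56
0.3 1 1 [0.0008 0.0094 0.0025] 90.0
0.3 1 -1 [0.0008 0.0094 0.0025] 0.65
0.3 -1 1 [-0.1627 -0.1486  0.0025] 98.67
0.3 -1 -1 [-0.1627 -0.1486  0.0025] 44.56
```

```bash
echo '{"L":0.281,"s4":1,"s6":-1}' > par.json
cat >> kin.py <<'E'
O=np.array([.459,.111]);ex=np.array([.0817,.9967,0]);ey=np.array([-.9967,.0817,0]);ez=np.array([0,0,1.])
def mw(x,y,z): p=O+ex[:2]*x+ey[:2]*y; return np.array([p[0],p[1],z])
def wm(p): d=np.array(p[:2])-O; return np.array([d@ex[:2],d@ey[:2],p[2]])
def tool(tau,psi=0,roll=1):
    # points along heading psi (from ex, toward ey), tilt tau from down; roll=1: Y=-lateral(ey) (camera up), -1: camera below
    h=np.cos(psi)*ex+np.sin(psi)*ey; l=np.cross(ez,h)
    X=np.sin(tau)*h-np.cos(tau)*ez; Y=-roll*l
    return R.from_matrix(np.stack([X,Y,np.cross(X,Y)],1))
E
python3 - <<'E'
from kin import *
q0=env.sense()['joint_positions']
for tau in (35,45,55,65):
  for roll in (1,-1):
    for x in (-.215,.0):
      for name,tp in (('push',(x,0,.03)),):
        T=tool(np.radians(tau),0,roll); X=T.as_matrix()[:,0]
        p=mw(*tp)-.011*X; q,c=ik(p,T,q0)
        wc=wm(p-.281*X); 
        print(tau,roll,x,'cost %.1e'%c,q.round(2),'wc',wc.round(3), 'cam',wm(p+T.apply([-.159,0,-.0747])).round(3))
E
```

```text
35 1 -0.215 cost 2.2e-26 [-0.67  0.09  2.13  0.51  1.33 -0.75] wc [-0.383  0.     0.269] cam [-0.251 -0.     0.212]
35 1 0.0 cost 1.9e-23 [-0.24 -0.04  2.26  0.67  1.13 -1.05] wc [-0.167 -0.     0.269] cam [-0.036 -0.     0.212]
35 -1 -0.215 cost 3.9e-17 [-0.67  0.09  2.13  0.51  1.33  2.39] wc [-0.383  0.     0.269] cam [-0.374 -0.     0.126]
35 -1 0.0 cost 3.5e-23 [-0.24 -0.04  2.26  0.67  1.13  2.1 ] wc [-0.167 -0.     0.269] cam [-0.159 -0.     0.126]
45 1 -0.215 cost 2.1e-30 [-0.73  0.19  2.09  0.6   1.44 -0.66] wc [-0.422  0.     0.236] cam [-0.282  0.     0.203]
45 1 0.0 cost 1.7e-28 [-0.33  0.04  2.26  0.82  1.22 -0.88] wc [-0.206  0.     0.236] cam [-0.067  0.     0.203]
45 -1 -0.215 cost 9.2e-27 [-0.73  0.19  2.09  0.6   1.44  2.49] wc [-0.422  0.     0.236] cam [-0.388  0.     0.097]
45 -1 0.0 cost 3.8e-20 [-0.33  0.04  2.26  0.82  1.22  2.26] wc [-0.206  0.     0.236] cam [-0.173  0.     0.097]
55 1 -0.215 cost 1.7e-30 [-0.78  0.29  2.05  0.68  1.55 -0.58] wc [-0.454 -0.     0.197] cam [-0.311  0.     0.189]
55 1 0.0 cost 6.9e-31 [-0.4   0.14  2.24  0.93  1.33 -0.74] wc [-0.239 -0.     0.197] cam [-0.096  0.     0.189]
55 -1 -0.215 cost 2.2e-22 [-0.78  0.29  2.05  0.68  1.55  2.56] wc [-0.454 -0.     0.197] cam [-0.397  0.     0.066]
55 -1 0.0 cost 7.9e-30 [-0.4   0.14  2.24  0.93  1.33  2.4 ] wc [-0.239 -0.     0.197] cam [-0.182  0.     0.066]
65 1 -0.215 cost 3.0e-25 [-0.81  0.41  2.01  0.74  1.66 -0.52] wc [-0.48   0.     0.153] cam [-0.338  0.     0.17 ]
65 1 0.0 cost 9.7e-21 [-0.45  0.25  2.22  1.02  1.44 -0.62] wc [-0.265  0.     0.153] cam [-0.123  0.     0.17 ]
65 -1 -0.215 cost 3.7e-19 [-0.81  0.41  2.01  0.74  1.66  2.62] wc [-0.48   0.     0.153] cam [-0.401  0.     0.034]
65 -1 0.0 cost 6.2e-23 [-0.45  0.25  2.22  1.02  1.44  2.52] wc [-0.265 -0.     0.153] cam [-0.186 -0.     0.034]
```

```bash
cat >> kin.py <<'E'
def dl(p,T):
    s=env.sense(); return (np.array(p)-s['tool_pos']).round(4),np.degrees((T*R.from_quat(s['orientation']).inv()).as_rotvec()).round(2)
def tipp(x,y,z,tau,psi=0,roll=1):
    T=tool(np.radians(tau),psi,roll); return mw(x,y,z)-.011*T.as_matrix()[:,0],T
E
python3 - <<'E'
from kin import *
print(wm(env.sense()['tool_pos']))
for a in [(-.240,0,.042,50),(-.215,0,.042,50),(-.1,0,.04,58),(-.03,0,.04,62),(0.0,0,.04,62),(.010,0,.04,62)]: print(a,*dl(*tipp(*a)))
snap('top','t2'); 
r=env.find_in('top','bin'); print(r[:1])
E
```

```text
[-0.32744596  0.00151148  0.16769563]
(-0.24, 0, 0.042, 50) [ 0.008   0.0786 -0.1186] [19.7  -1.78  0.33]
(-0.215, 0, 0.042, 50) [ 0.01    0.1035 -0.1186] [19.7  -1.78  0.33]
(-0.1, 0, 0.04, 58) [ 0.0193  0.2172 -0.1219] [27.67 -2.46  0.31]
(-0.03, 0, 0.04, 62) [ 0.025   0.2866 -0.1225] [31.66 -2.79  0.31]
(0.0, 0, 0.04, 62) [ 0.0275  0.3165 -0.1225] [31.66 -2.79  0.31]
(0.01, 0, 0.04, 62) [ 0.0283  0.3265 -0.1225] [31.66 -2.79  0.31]
[{'bbox': [259.8, 305.3, 54.1, 32.3], 'score': 0.84}]
```

View pics/t2.png

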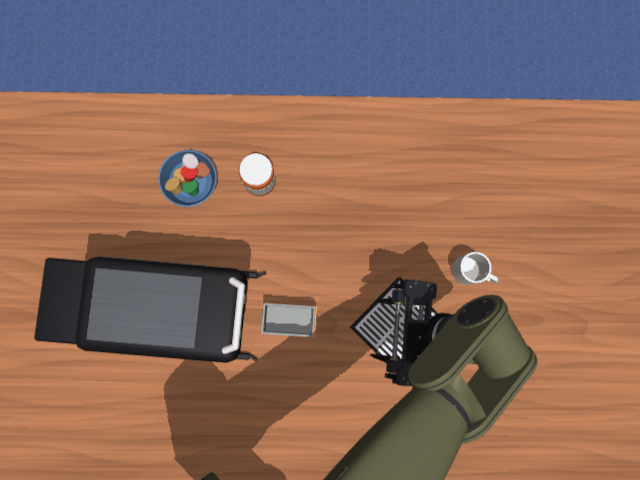

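>>> send_rows(deltas=[{"xyz": [0.004, 0.045, -0.03], "rotation": [8, -0.7, 0.1]}, {"xyz": [0.008, 0.0786, -0.07], "rotation": [16, -1.5, 0.3]}, {"xyz": [0.008, 0.0786, -0.1186], "rotation": [19.7, -1.78, 0.33]}, {"xyz": [0.008, 0.0786, -0.1186], "rotation": [19.7, -1.78, 0.33]}, {"xyz": [0.008, 0.0786, -0.1186], "rotation": [19.7, -1.78, 0.33]}, {"xyz": [0.009, 0.091, -0.1186], "rotation": [19.7, -1.78, 0.33]}, {"xyz": [0.01, 0.1035, -0.1186], "rotation": [19.7, -1.78, 0.33]}, {"xyz": [0.0115, 0.12, -0.119], "rotation": [20.8, -1.9, 0.33]}, {"xyz": [0.0127, 0.136, -0.1195], "rotation": [22, -2, 0.33]}, {"xyz": [0.014, 0.152, -0.12], "rotation": [23.1, -2.1, 0.33]}, {"xyz": [0.0154, 0.168, -0.1205], "rotation": [24.2, -2.2, 0.32]}, {"xyz": [0.0167, 0.184, -0.121], "rotation": [25.3, -2.3, 0.31]}, {"xyz": [0.018, 0.2, -0.1215], "rotation": [26.5, -2.4, 0.31]}, {"xyz": [0.0193, 0.2172, -0.1219], "rotation": [27.67, -2.46, 0.31]}, {"xyz": [0.0193, 0.2172, -0.1219], "rotation": [27.67, -2.46, 0.31]}], gripper=-0.37)

```text
clock: 9.35
tool_pos: [0.4495, 0.0073, 0.0461]
orientation: [0.705, 0.653, -0.201, 0.188]
contact_force: [-0.5, 0.6, -1.6]
opening: 0.0299
```

Run:
```python
from kin import *
s=st(); print(wm(s['tool_pos']))
for a in [(-.1,0,.04,58),(-.03,0,.04,62),(0.0,0,.04,62),(.010,0,.04,62)]: print(a,*dl(*tipp(*a)))
snap('top','t3'); snap('wrist','w4')
```

```text
t 9.35 q [-0.601  0.203  2.172  0.829  1.483 -0.926] p [0.4495 0.0073 0.0461] F [-0.5  0.6 -1.6] op 0.0299
[[0.065, 0.997, -0.039], [0.846, -0.076, -0.528], [-0.53, 0.002, -0.848]]
[-0.1041  0.001   0.0461]
(-0.1, 0, 0.04, 58) [ 0.0005 -0.0053 -0.0003] [-0.    0.11 -0.35]
(-0.03, 0, 0.04, 62) [ 0.0062  0.0641 -0.001 ] [ 3.99 -0.21 -0.34]
(0.0, 0, 0.04, 62) [ 0.0087  0.094  -0.001 ] [ 3.99 -0.21 -0.34]
(0.01, 0, 0.04, 62) [ 0.0095  0.104  -0.001 ] [ 3.99 -0.21 -0.34]
```

View pics/t3.png

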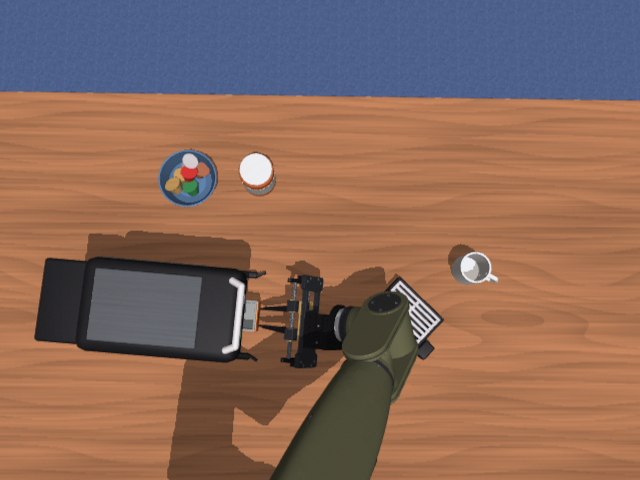

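View pics/w4.png

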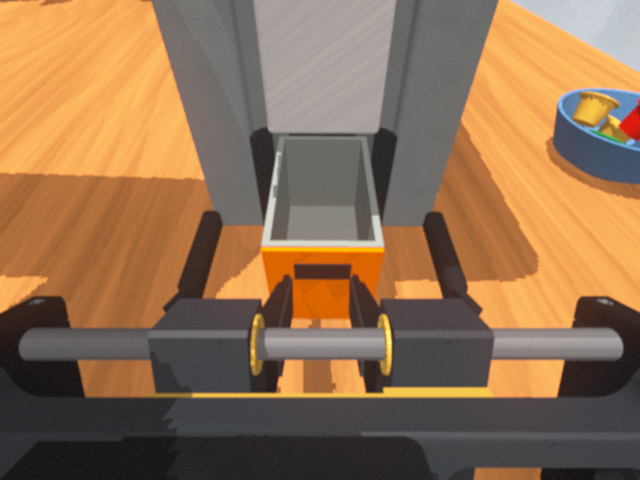

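>>> send_rows(deltas=[{"xyz": [0.0015, 0.015, -0.0003], "rotation": [1, 0, 0]}, {"xyz": [0.003, 0.03, -0.0005], "rotation": [2, 0, -0.1]}, {"xyz": [0.0045, 0.045, -0.0008], "rotation": [3, -0.1, -0.2]}, {"xyz": [0.006, 0.06, -0.001], "rotation": [4, -0.2, -0.3]}, {"xyz": [0.0072, 0.074, -0.001], "rotation": [4, -0.2, -0.3]}, {"xyz": [0.008, 0.085, -0.001], "rotation": [4, -0.2, -0.3]}, {"xyz": [0.0087, 0.094, -0.001], "rotation": [4, -0.2, -0.3]}, {"xyz": [0.009, 0.098, -0.001], "rotation": [4, -0.2, -0.3]}, {"xyz": [0.009, 0.098, -0.001], "rotation": [4, -0.2, -0.3]}])

```text
clock: 10.35
tool_pos: [0.46, 0.1024, 0.0462]
orientation: [0.713, 0.657, -0.178, 0.167]
contact_force: [-2.5, -8.0, 0.9]
opening: 0.0299
```

Run:
```python
from kin import *
s=st(); print(wm(s['tool_pos']), 'tip',wm(s['tool_pos']+R.from_quat(s['orientation']).apply([.011,0,0])))
snap('wrist','w5')
```

```text
t 10.35 q [-0.434  0.191  2.229  0.993  1.414 -0.895] p [0.46   0.1024 0.0462] F [-2.5 -8.   0.9] op 0.0299
[[0.074, 0.997, -0.035], [0.878, -0.082, -0.472], [-0.474, 0.004, -0.881]]
[-0.0085 -0.0017  0.0462] tip [ 0.0012 -0.0018  0.0409]
```

View pics/w5.png

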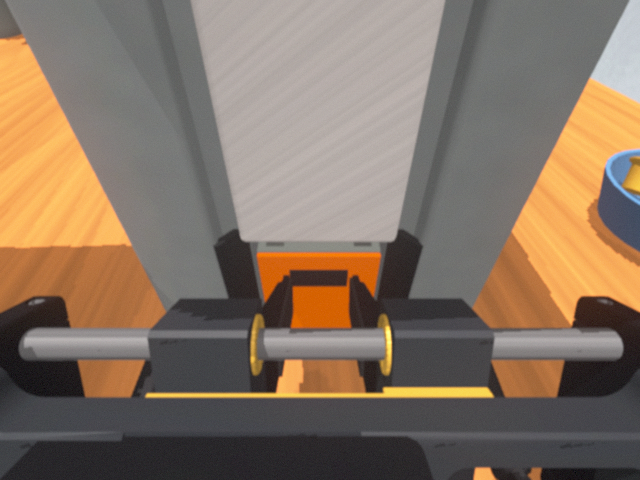

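>>> send_rows(deltas=[{"xyz": [0.0002, 0.003, 0], "rotation": [0, 0, 0]}, {"xyz": [0.0005, 0.006, 0], "rotation": [0, 0, 0]}, {"xyz": [0.0005, 0.006, 0], "rotation": [0, 0, 0]}])

```text
clock: 10.7
tool_pos: [0.4609, 0.1034, 0.0461]
orientation: [0.712, 0.657, -0.18, 0.171]
contact_force: [-17.9, -47.3, 11.9]
opening: 0.03
```

>>> send_rows(deltas=[{"xyz": [-0.0005, -0.01, 0], "rotation": [0, 0, 0]}, {"xyz": [-0.004, -0.05, 0], "rotation": [0, 0, 0]}, {"xyz": [-0.007, -0.09, 0.005], "rotation": [0, 0, 0]}, {"xyz": [-0.007, -0.09, 0.005], "rotation": [0, 0, 0]}])

```text
clock: 11.1
tool_pos: [0.4555, 0.015, 0.0521]
orientation: [0.716, 0.654, -0.178, 0.167]
contact_force: [0.1, -0.6, 0.3]
opening: 0.0299
```

Run:
```python
from kin import *
s=st(); print(wm(s['tool_pos']))
snap('wrist','w6')
```

```text
t 11.1 q [-0.601  0.229  2.166  0.879  1.516 -0.942] p [0.4555 0.015  0.0521] F [ 0.1 -0.6  0.3] op 0.0299
[[0.08, 0.996, -0.036], [0.877, -0.088, -0.472], [-0.473, 0.006, -0.881]]
[-0.0959 -0.0043  0.0521]
```

View pics/w6.png

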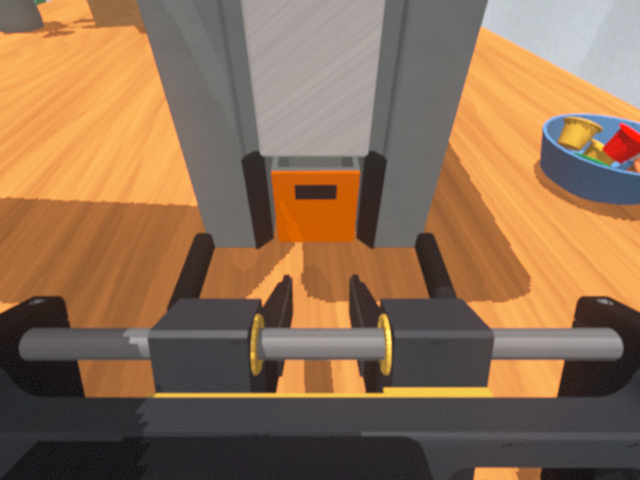

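Run:
```python
from kin import *
a=cv2.imread('pics/w6.png')[140:270,180:450]; cv2.imwrite('pics/z6.png',cv2.resize(a,None,fx=2.95,fy=2.95,interpolation=cv2.INTER_CUBIC))
for p in [(202,246.5),(432,246.5),(275,242),(358,242),(316,242)]: print(p,wm(back('wrist',p,0)).round(4))
```

```text
(202, 246.5) [0.0022 0.0932 0.    ]
(432, 246.5) [ 0.0024 -0.0933  0.    ]
(275, 242) [0.0077 0.0346 0.    ]
(358, 242) [ 0.0077 -0.0336  0.    ]
(316, 242) [ 0.0077  0.001  -0.    ]
```

View pics/z6.png

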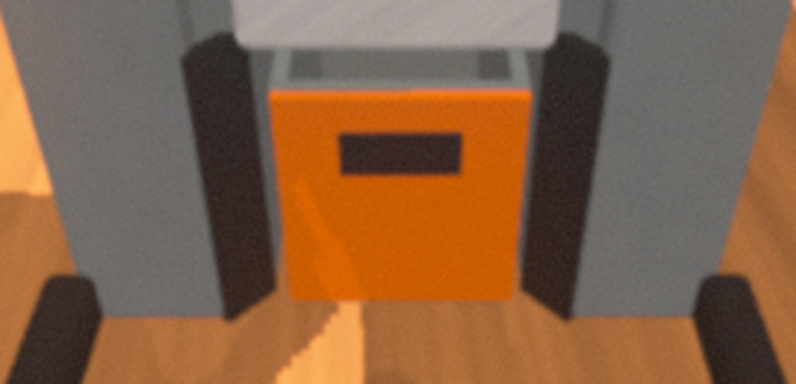

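```bash
sed -i 's/^O=np.array.*;ex=/O=np.array([.4575,.1053]);ex=/' kin.py
cat >> kin.py <<'E'
def gr(pw,h,tau,roll=1,off=.008):
    # grasp point world pw, heading h (world yaw), returns TCP pos, rot
    T=tool(np.radians(tau),h-np.arctan2(ex[1],ex[0]),roll); return np.array(pw)+off*T.as_matrix()[:,0],T
E
python3 - <<'E'
from kin import *
s=st();q0=s['joint_positions']
h=.795; t=np.array([np.cos(h),np.sin(h)]); o=np.array([.4425,-.263]); g=o-.088*t
for nm,pw in (('view',[*(g-.08*t),.18]),('grasp',[*g,.03])):
    p,T=gr(pw,h,30); q,c=ik(p,T,q0); print(nm,p,c,q.round(2),*dl(p,T))
g=mw(-.153,0,.03); p,T=gr(g,1.489,30); q,c=ik(p,T,q0); print('home',p,c,q.round(2))
# mug options
m=np.array([.554,-.4205])
for tau in (50,60):
  for roll in (1,-1):
    for hd in (6,30,56,80,106,130):
      p,T=gr([*m,.055],np.radians(hd),tau,roll); q,c=ik(p,T,q0); print('mug',tau,roll,hd,'%.1e'%c,q.round(2))
for tau in (50,60):
  for roll in (1,-1):
    for hd in (45,65,85,105,125):
      p,T=gr(mw(-.042,0,.092),np.radians(hd),tau,roll); q,c=ik(p,T,q0); print('place',tau,roll,hd,'%.1e'%c,q.round(2))
E
```

```text
t 11.15 q [-0.598  0.228  2.168  0.88   1.515 -0.941] p [0.4547 0.0169 0.0518] F [-0.3 -0.1  0.1] op 0.0301
[[0.079, 0.996, -0.037], [0.878, -0.087, -0.471], [-0.472, 0.005, -0.882]]
view [ 0.3277 -0.3801  0.1731] 1.3322809733979696e-22 [-1.23 -0.06  2.    0.47  1.47 -1.01] [-0.127  -0.3969  0.1213] [-29.38  13.81 -38.51]
grasp [ 0.3837 -0.323   0.0231] 9.567290375980527e-19 [-1.08  0.1   2.12  0.55  1.15 -0.98] [-0.071  -0.3398 -0.0287] [-29.38  13.81 -38.51]
home [ 0.4453 -0.0432  0.0231] 1.364675885145112e-20 [-0.51  0.02  2.21  0.51  1.2  -0.88]
mug 50 1 6 1.5e-30 [-1.    0.27  2.01  1.2   0.83 -1.19]
mug 50 1 30 7.4e-21 [-1.04  0.41  1.81  0.99  1.16 -1.04]
mug 50 1 56 5.5e-27 [-1.01  0.58  1.57  0.78  1.48 -0.88]
mug 50 1 80 5.4e-20 [-0.95  0.71  1.36  0.59  1.73 -0.69]
mug 50 1 106 6.2e-30 [-0.85  0.83  1.18  0.35  1.94 -0.42]
mug 50 1 130 6.0e-29 [-0.76  0.89  1.08  0.1   2.04 -0.12]
mug 50 -1 6 7.6e-27 [-1.    0.27  2.01  1.2   0.83  1.96]
mug 50 -1 30 7.5e-31 [-1.04  0.41  1.81  0.99  1.16  2.1 ]
mug 50 -1 56 6.2e-19 [-1.01  0.58  1.57  0.78  1.48  2.27]
mug 50 -1 80 9.5e-2
[... 1381 characters left out ...]
0.13  2.08  0.67  1.54  2.44]
place 50 -1 125 2.4e-01 [-0.43  0.27  2.05  0.64  1.64 -2.91]
place 60 1 45 1.0e-24 [-0.52 -0.33  2.59  1.29  1.06 -1.03]
place 60 1 65 4.7e-27 [-0.54 -0.1   2.41  1.11  1.3  -0.87]
place 60 1 85 9.1e-22 [-0.49  0.09  2.22  0.92  1.49 -0.75]
place 60 1 105 2.0e-26 [-0.41  0.23  2.06  0.75  1.65 -0.63]
place 60 1 125 2.5e-21 [-0.31  0.35  1.91  0.57  1.79 -0.5 ]
place 60 -1 45 1.7e-21 [-0.52 -0.33  2.59  1.29  1.06  2.11]
place 60 -1 65 3.1e-22 [-0.54 -0.1   2.41  1.11  1.3   2.27]
place 60 -1 85 2.6e-20 [-0.49  0.09  2.22  0.92  1.49  2.39]
place 60 -1 105 2.7e-24 [-0.41  0.23  2.06  0.75  1.65  2.51]
place 60 -1 125 2.4e-01 [-0.41  0.39  1.97  0.62  1.78 -2.91]
```

>>> send_rows(deltas=[{"xyz": [-0.008, -0.05, 0.005], "rotation": [0, 0, 0]}, {"xyz": [-0.016, -0.1, 0.03], "rotation": [0, 0, 0]}, {"xyz": [-0.127, -0.397, 0.121], "rotation": [-29.4, 13.8, -38.5]}, {"xyz": [-0.127, -0.397, 0.121], "rotation": [-29.4, 13.8, -38.5]}, {"xyz": [-0.127, -0.397, 0.121], "rotation": [-29.4, 13.8, -38.5]}, {"xyz": [-0.127, -0.397, 0.121], "rotation": [-29.4, 13.8, -38.5]}, {"xyz": [-0.127, -0.397, 0.121], "rotation": [-29.4, 13.8, -38.5]}, {"xyz": [-0.127, -0.397, 0.121], "rotation": [-29.4, 13.8, -38.5]}, {"xyz": [-0.127, -0.397, 0.121], "rotation": [-29.4, 13.8, -38.5]}, {"xyz": [-0.127, -0.397, 0.121], "rotation": [-29.4, 13.8, -38.5]}, {"xyz": [-0.127, -0.397, 0.121], "rotation": [-29.4, 13.8, -38.5]}, {"xyz": [-0.127, -0.397, 0.121], "rotation": [-29.4, 13.8, -38.5]}], gripper=1)

```text
clock: 12.35
tool_pos: [0.3268, -0.3761, 0.1708]
orientation: [0.798, 0.338, -0.461, 0.192]
contact_force: [-0.1, -0.1, 0.1]
opening: 0.0955
```

Run:
```python
from kin import *
s=st()
im=snap('wrist','w7')
```

```text
t 12.35 q [-1.225 -0.064  2.004  0.469  1.468 -0.564] p [ 0.3268 -0.3761  0.1708] F [-0.1 -0.1  0.1] op 0.0955
[[0.347, 0.717, -0.605], [0.363, -0.698, -0.618], [-0.865, -0.006, -0.502]]
```

View pics/w7.png

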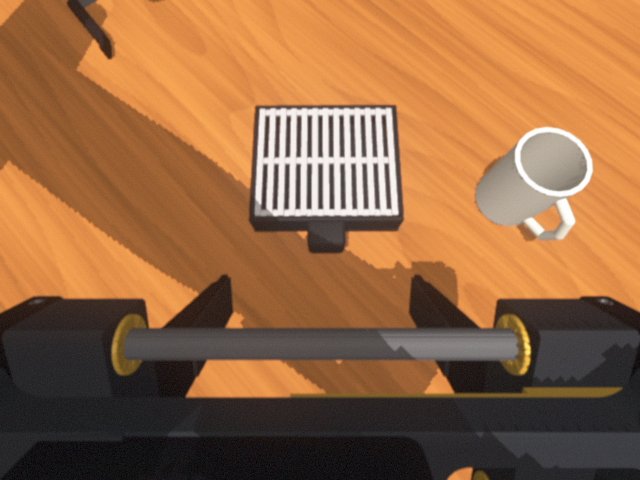

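Run:
```python
from kin import *
a=np.array([back('wrist',p,.035)[:2] for p in [(256.5,106.5),(396,106),(403.5,220),(249.5,219.5)]]);print(a,a.mean(0))
print(np.linalg.norm(a-np.roll(a,-1,0),axis=1))
d=a[0]+a[1]-a[2]-a[3]; h=np.arctan2(d[1],d[0]); d2=a[0]+a[3]-a[1]-a[2]; print(h,np.arctan2(d2[1],d2[0])-np.pi/2)
print('tab',[back('wrist',p,.04)[:2] for p in [(309,223),(345,223)]])
print('tab end bottom',[back('wrist',p,.006)[:2] for p in [(312,251),(343,251)]])
print('mug rim',back('wrist',(553,163),.085), 'handle far',back('wrist',(555,239),.045),back('wrist',(572,222),.045))
t=np.array([np.cos(h),np.sin(h)]); o=a.mean(0); g=o-.088*t
p,T=gr([*g,.03],h,30); q,c=ik(p,T,env.sense()['joint_positions']); print(p,*dl(p,T))
```

```text
[[ 0.42835655 -0.17224467]
 [ 0.53329202 -0.27417484]
 [ 0.44553397 -0.3646431 ]
 [ 0.34061658 -0.26169352]] [ 0.43694978 -0.26818903]
[0.14629153 0.1260396  0.14699073 0.12529725]
0.7978311683203608 0.7973887128756507
tab [array([ 0.3779174 , -0.30531192]), array([ 0.40206864, -0.32884513])]
tab end bottom [array([ 0.36633653, -0.3199772 ]), array([ 0.38895977, -0.34199717])]
mug rim [ 0.55101267 -0.42150664  0.085     ] handle far [ 0.5260334  -0.47330365  0.045     ] [ 0.55049724 -0.47447765  0.045     ]
[ 0.37829595 -0.32831978  0.02307187] [ 0.0515  0.0477 -0.1477] [-0.32 -0.15 -0.07]
```

>>> send_rows(deltas=[{"xyz": [0.015, 0.015, -0.045], "rotation": [-0.3, -0.1, 0]}, {"xyz": [0.03, 0.028, -0.09], "rotation": [-0.3, -0.1, 0]}, {"xyz": [0.043, 0.04, -0.13], "rotation": [-0.3, -0.1, 0]}, {"xyz": [0.052, 0.048, -0.147], "rotation": [-0.3, -0.1, 0]}, {"xyz": [0.052, 0.048, -0.147], "rotation": [-0.3, -0.1, 0]}, {"xyz": [0.052, 0.048, -0.147], "rotation": [-0.3, -0.1, 0]}])

```text
clock: 13.0
tool_pos: [0.3787, -0.3292, 0.0251]
orientation: [0.798, 0.336, -0.461, 0.195]
contact_force: [-0.4, -0.2, 0.1]
opening: 0.0951
```

>>> send_rows(deltas=[{"xyz": [0, 0, 0], "rotation": [0, 0, 0]}, {"xyz": [0, 0, 0], "rotation": [0, 0, 0]}, {"xyz": [0, 0, 0], "rotation": [0, 0, 0]}, {"xyz": [0, 0, 0], "rotation": [0, 0, 0]}, {"xyz": [0, 0, 0], "rotation": [0, 0, 0]}, {"xyz": [0, 0, 0], "rotation": [0, 0, 0]}, {"xyz": [0, 0, 0], "rotation": [0, 0, 0]}], gripper=-1)

```text
clock: 13.7
tool_pos: [0.3784, -0.3301, 0.0252]
orientation: [0.798, 0.335, -0.461, 0.195]
contact_force: [-0.1, -0.3, -0.8]
opening: 0.0446
```

Run:
```python
from kin import *
s=st()
T=R.from_quat(s['orientation']);X=T.as_matrix()[:,0]; h=np.arctan2(X[1],X[0]); print('heading',h)
# home
for x in (-.35,-.30,-.22,-.153,-.150):
    p,T2=gr(mw(x,0,.03),1.489,30); p[2]=s['tool_pos'][2]; print(x,*dl(p,T2))
im=snap('wrist','w8')
```

```text
t 13.7 q [-1.098  0.105  2.114  0.542  1.161 -0.605] p [ 0.3784 -0.3301  0.0252] F [-0.1 -0.3 -0.8] op 0.0446
[[0.349, 0.715, -0.605], [0.355, -0.699, -0.621], [-0.867, 0.002, -0.498]]
heading 0.79404426162931
-0.35 [0.0509 0.0906 0.    ] [ 0.14  0.05 39.65]
-0.3 [0.0549 0.1404 0.    ] [ 0.14  0.05 39.65]
-0.22 [0.0615 0.2201 0.    ] [ 0.14  0.05 39.65]
-0.153 [0.067  0.2869 0.    ] [ 0.14  0.05 39.65]
-0.15 [0.0672 0.2899 0.    ] [ 0.14  0.05 39.65]
```

View pics/w8.png

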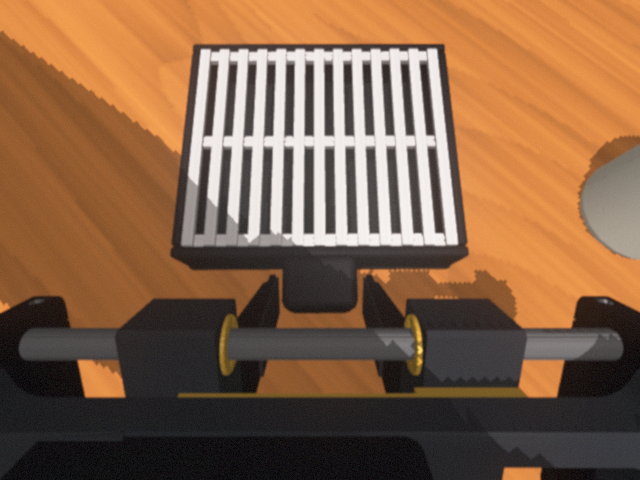

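>>> send_rows(deltas=[{"xyz": [0, 0, 0], "rotation": [0, 0, 0]}, {"xyz": [0, 0, 0], "rotation": [0, 0, 0]}, {"xyz": [0, 0, 0], "rotation": [0, 0, 0]}], gripper=-1)

```text
clock: 14.05
tool_pos: [0.3783, -0.33, 0.0251]
orientation: [0.798, 0.336, -0.461, 0.195]
contact_force: [-0.3, -0.1, 0.8]
opening: 0.0357
```

>>> send_rows(deltas=[{"xyz": [0.009, 0.023, 0], "rotation": [0, 0, 6.5]}, {"xyz": [0.018, 0.046, 0], "rotation": [0, 0, 13]}, {"xyz": [0.027, 0.07, 0], "rotation": [0, 0, 19.5]}, {"xyz": [0.036, 0.094, 0], "rotation": [0, 0, 26]}, {"xyz": [0.045, 0.118, 0], "rotation": [0, 0, 33]}, {"xyz": [0.055, 0.14, 0], "rotation": [0.1, 0, 39.6]}, {"xyz": [0.055, 0.14, 0], "rotation": [0.1, 0, 39.6]}, {"xyz": [0.055, 0.14, 0], "rotation": [0.1, 0, 39.6]}, {"xyz": [0.055, 0.14, 0], "rotation": [0.1, 0, 39.6]}])

```text
clock: 14.95
tool_pos: [0.4332, -0.1904, 0.0251]
orientation: [0.638, 0.586, -0.368, 0.339]
contact_force: [0.6, 1.7, 0.3]
opening: 0.036
```

Run:
```python
from kin import *
s=st()
T=R.from_quat(s['orientation']);X=T.as_matrix()[:,0]; h=np.arctan2(X[1],X[0]); print('heading',h,wm(s['tool_pos']))
im=snap('wrist','w9')
```

```text
t 14.95 q [-0.766  0.15   2.064  0.415  1.299 -0.871] p [ 0.4332 -0.1904  0.0251] F [0.6 1.7 0.3] op 0.036
[[0.043, 0.996, -0.072], [0.498, -0.084, -0.863], [-0.866, 0.001, -0.5]]
heading 1.4850571947880902 [-0.2967  0.0001  0.0251]
```

View pics/w9.png

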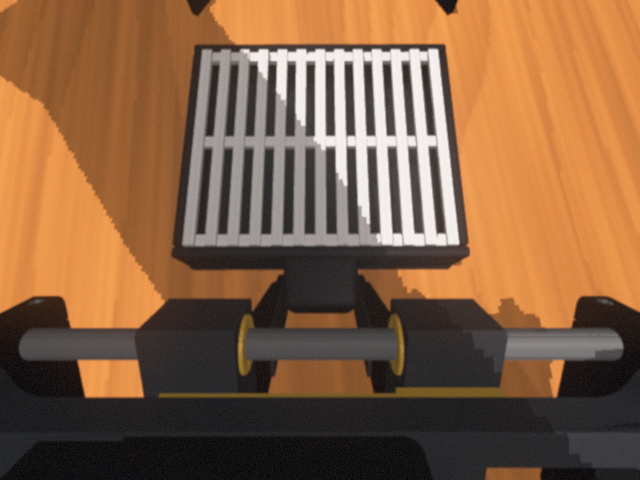

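>>> send_rows(deltas=[{"xyz": [0.0016, 0.02, 0], "rotation": [0, 0, 0]}, {"xyz": [0.0033, 0.04, 0], "rotation": [0, 0, 0]}, {"xyz": [0.0049, 0.06, 0], "rotation": [0, 0, 0.1]}, {"xyz": [0.0065, 0.08, 0], "rotation": [0, 0, 0.2]}, {"xyz": [0.0082, 0.1, 0], "rotation": [0, 0, 0.2]}, {"xyz": [0.0098, 0.12, 0], "rotation": [0, 0, 0.2]}, {"xyz": [0.0106, 0.13, 0], "rotation": [0, 0, 0.2]}, {"xyz": [0.0112, 0.137, 0], "rotation": [0, 0, 0.2]}, {"xyz": [0.0112, 0.137, 0], "rotation": [0, 0, 0.2]}])

```text
clock: 15.9
tool_pos: [0.4443, -0.0525, 0.0251]
orientation: [0.636, 0.588, -0.367, 0.339]
contact_force: [-0.4, 1.4, -1.8]
opening: 0.0357
```

Run:
```python
from kin import *
s=st()
T=R.from_quat(s['orientation']);X=T.as_matrix()[:,0]; h=np.arctan2(X[1],X[0]); print('heading',h,wm(s['tool_pos']))
im=snap('wrist','w10')
```

```text
t 15.9 q [-0.532  0.023  2.202  0.502  1.209 -0.704] p [ 0.4443 -0.0525  0.0251] F [-0.4  1.4 -1.8] op 0.0357
[[0.04, 0.997, -0.068], [0.499, -0.079, -0.863], [-0.866, 0.001, -0.5]]
heading 1.4908605706786822 [-0.1584  0.0003  0.0251]
```

View pics/w10.png

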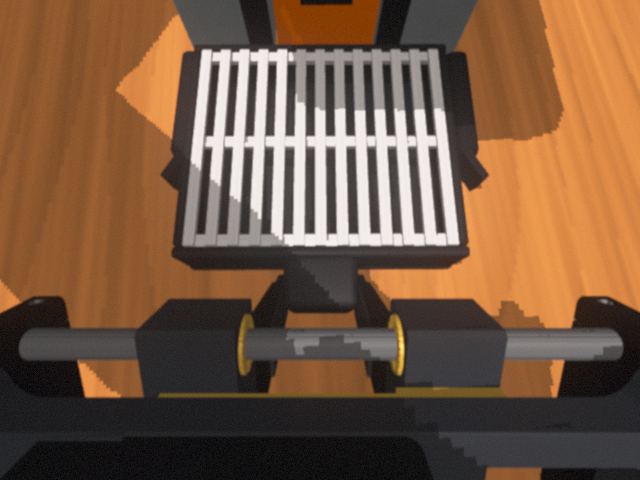

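Centred between the feet; about 10 mm to go. Slow, watching the force.

>>> send_rows(deltas=[{"xyz": [0.0003, 0.003, 0], "rotation": [0, 0, 0]}, {"xyz": [0.0005, 0.006, 0], "rotation": [0, 0, 0]}, {"xyz": [0.0007, 0.008, 0], "rotation": [0, 0, 0]}, {"xyz": [0.0007, 0.008, 0], "rotation": [0, 0, 0]}])

```text
clock: 16.35
tool_pos: [0.4454, -0.045, 0.0251]
orientation: [0.636, 0.587, -0.367, 0.34]
contact_force: [0.9, 0.4, -1.8]
opening: 0.0357
```

>>> send_rows(deltas=[{"xyz": [0.0002, 0.002, 0], "rotation": [0, 0, 0]}, {"xyz": [0.0003, 0.004, 0], "rotation": [0, 0, 0]}, {"xyz": [0.0003, 0.004, 0], "rotation": [0, 0, 0]}])

```text
clock: 16.65
tool_pos: [0.4457, -0.0432, 0.0252]
orientation: [0.635, 0.587, -0.368, 0.342]
contact_force: [-3.8, -9.6, 0.5]
opening: 0.0356
```

Run:
```python
from kin import *
s=st()
print(wm(s['tool_pos']))
im=snap('wrist','w11')
cv2.imwrite('pics/z11.png',cv2.resize(im[0:120,150:500],None,fx=2.2,fy=2.2,interpolation=cv2.INTER_CUBIC))
```

```text
t 16.65 q [-0.511  0.015  2.209  0.504  1.198 -0.687] p [ 0.4457 -0.0432  0.0252] F [-3.8 -9.6  0.5] op 0.0356
[[0.04, 0.997, -0.067], [0.494, -0.078, -0.866], [-0.869, 0.002, -0.495]]
[-0.1489 -0.0004  0.0252]
```

View pics/z11.png

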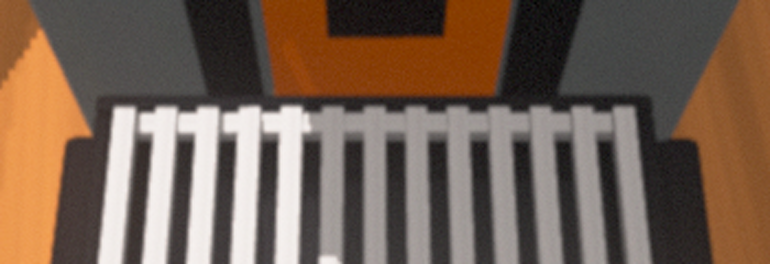

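>>> send_rows(deltas=[{"xyz": [0.0001, 0.001, 0], "rotation": [0, 0, 0]}, {"xyz": [0.0001, 0.001, 0], "rotation": [0, 0, 0]}])

```text
clock: 16.9
tool_pos: [0.4458, -0.0431, 0.0252]
orientation: [0.635, 0.587, -0.369, 0.342]
contact_force: [-4.9, -14.6, 1.5]
opening: 0.0357
```

Run:
```python
from kin import *
c=np.array([.5525,-.4205])
for cam,p in (('top',(757/2.85+229.7,285/2.85+179.7)),('side',(52/3.4+169.7,163/3.4+179.7))):
  for z in (.06,.045,.075):
    q=back(cam,p,z)[:2]; d=q-c; print(cam,z,q,np.degrees(np.arctan2(d[1],d[0])),np.linalg.norm(d))
# wrist w7 handle points using logged pose: skip
q0=env.sense()['joint_positions']
for hd in (100,110,120):
  for back_ in (.1,0):
    p,T=gr([*c,.05],np.radians(hd),60); X=T.as_matrix()[:,0]; p=p-back_*X; q,cc=ik(p,T,q0); print(hd,back_,p.round(4),'%.0e'%cc,q.round(2),*dl(p,T), 'wc z',(p-.281*X)[2])
```

```text
top 0.06 [ 0.52918459 -0.46873714] -115.79679017967132 0.05357639693599107
top 0.045 [ 0.53002516 -0.4733205 ] -113.0494896145596 0.05740316824159297
top 0.075 [ 0.52834401 -0.46415378] -118.95811554827084 0.04989152631737429
side 0.06 [ 0.52978921 -0.46785158] -115.623328923688 0.05251621187785088
side 0.045 [ 0.51447042 -0.47830657] -123.33997651382664 0.06919427644589775
side 0.075 [ 0.545108  -0.4573966] -101.32886070437287 0.037629789237404586
100 0.1 [ 0.5663 -0.499   0.096 ] 7e-30 [-0.94  1.02  0.86  0.49  2.2  -0.55] [ 0.1206 -0.4559  0.0708] [30.46  1.57 14.15] wc z 0.23649400105070537
100 0 [ 0.5513 -0.4137  0.046 ] 5e-29 [-0.89  0.9   1.14  0.49  2.04 -0.5 ] [ 0.1055 -0.3706  0.0208] [30.46  1.57 14.15] wc z 0.18649560934810339
110 0.1 [ 0.5798 -0.4954  0.096 ] 4e-24 [-0.88  1.09  0.75  0.39  2.29 -0.44] [ 0.134  -0.4523  0.0708] [30.35  4.24 23.91] wc z 0.23649400105070523
110 0 [ 0.5501 -0.414   0.046 ] 3e-26 [-0.85  0.95  1.07  0.37  2.11 -0.39] [ 0.1044 -0.3709  0.0208] [30.35  4.24 23.91] wc z 0.1864956093481033
120 0.1 [ 0.5923 -0.4895  0.096 ] 8e-20 [-0.83  1.14  0.65  0.27  2.37 -0.31] [ 0.1466 -0.4464  0.0708] [30.09  6.92 33.66] wc z 0.2364940010507053
120 0 [ 0.549  -0.4145  0.046 ] 4e-24 [-0.81  0.98  1.02  0.25  2.17 -0.26] [ 0.1033 -0.3714  0.0208] [30.09  6.92 33.66] wc z 0.18649560934810336
```

>>> send_rows(deltas=[{"xyz": [0, -0.001, 0], "rotation": [0, 0, 0]}, {"xyz": [0, -0.001, 0], "rotation": [0, 0, 0]}, {"xyz": [0, -0.001, 0], "rotation": [0, 0, 0]}, {"xyz": [0, -0.001, 0], "rotation": [0, 0, 0]}, {"xyz": [-0.003, -0.03, 0.01], "rotation": [0, 0, 0]}, {"xyz": [-0.006, -0.07, 0.04], "rotation": [0, 0, 0]}, {"xyz": [-0.009, -0.11, 0.08], "rotation": [0, 0, 0]}, {"xyz": [-0.012, -0.14, 0.12], "rotation": [0, 0, 0]}, {"xyz": [-0.012, -0.14, 0.14], "rotation": [0, 0, 0]}], gripper=1)

```text
clock: 17.8
tool_pos: [0.4346, -0.1833, 0.1683]
orientation: [0.637, 0.585, -0.367, 0.341]
contact_force: [-0.0, 0.4, -0.1]
opening: 0.0944
```

Run:
```python
from kin import *
s=st()
im=snap('wrist','w12'); snap('side','s2')
c=np.array([.5525,-.4205])
for hd in (110,):
  for back_ in (.1,0):
    p,T=gr([*c,.05],np.radians(hd),60); X=T.as_matrix()[:,0]; p=p-back_*X; print(p,*dl(p,T))
```

```text
t 17.8 q [-0.754 -0.06   2.003  0.403  1.541 -0.756] p [ 0.4346 -0.1833  0.1683] F [-0.   0.4 -0.1] op 0.0944
[[0.044, 0.997, -0.069], [0.495, -0.082, -0.865], [-0.868, 0.004, -0.497]]
[ 0.5798 -0.4954  0.096 ] [ 0.1439 -0.3126 -0.0735] [30.18  4.53 24.16]
[ 0.5501 -0.414   0.046 ] [ 0.1143 -0.2313 -0.1235] [30.18  4.53 24.16]
```

View pics/w12.png

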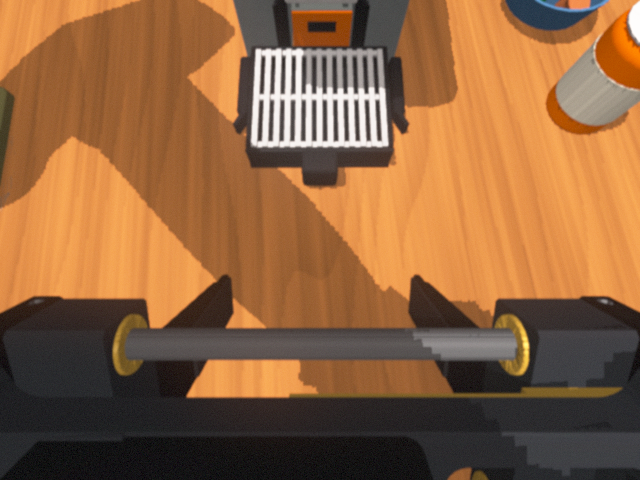

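View pics/s2.png

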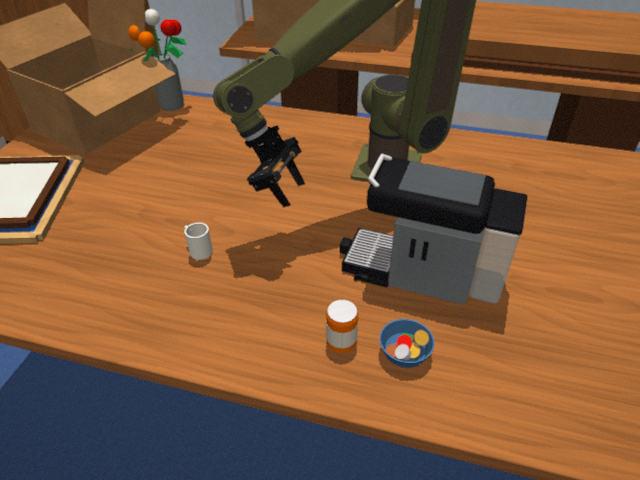

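Run:
```python
from kin import *
c=np.array([.5525,-.4205])
for b,dz in ((.1,.1),(.1,0),(.05,0),(0,0)):
    p,T=gr([*c,.05],np.radians(113),60); X=T.as_matrix()[:,0]; X=np.array([X[0],X[1],0])/np.hypot(X[0],X[1]); p=p-b*X+[0,0,dz]; q,cc=ik(p,T,env.sense()['joint_positions']);print(p,*dl(p,T),q.round(2),cc)
```

```text
[ 0.58886602 -0.50617297  0.14600013] [ 0.153  -0.3234 -0.0235] [30.11  5.33 27.09] [-0.87  1.1   0.64  0.38  2.4  -0.44] 1.9129935716546964e-26
[ 0.58886602 -0.50617297  0.04600013] [ 0.153  -0.3234 -0.1235] [30.11  5.33 27.09] [-0.87  1.19  0.64  0.35  2.3  -0.39] 2.1856429185998706e-23
[ 0.56932946 -0.46014773  0.04600013] [ 0.1335 -0.2774 -0.1235] [30.11  5.33 27.09] [-0.86  1.06  0.87  0.34  2.21 -0.37] 1.6021526067945063e-22
[ 0.54979291 -0.41412249  0.04600013] [ 0.114  -0.2314 -0.1235] [30.11  5.33 27.09] [-0.84  0.96  1.05  0.34  2.13 -0.35] 1.3321126615915652e-17
```

>>> send_rows(deltas=[{"xyz": [0.02, -0.043, 0.01], "rotation": [4, 0.7, 3.6]}, {"xyz": [0.04, -0.086, 0.02], "rotation": [8, 1.4, 7.2]}, {"xyz": [0.06, -0.129, 0.02], "rotation": [12, 2.1, 10.8]}, {"xyz": [0.08, -0.172, 0.02], "rotation": [16, 2.8, 14.4]}, {"xyz": [0.1, -0.215, 0.02], "rotation": [20, 3.5, 18]}, {"xyz": [0.12, -0.258, 0.02], "rotation": [24, 4.2, 21.6]}, {"xyz": [0.14, -0.3, 0.01], "rotation": [28, 5, 25.2]}, {"xyz": [0.153, -0.3234, -0.0235], "rotation": [30.1, 5.3, 27.1]}, {"xyz": [0.153, -0.3234, -0.07], "rotation": [30.1, 5.3, 27.1]}, {"xyz": [0.153, -0.3234, -0.07], "rotation": [30.1, 5.3, 27.1]}])

```text
clock: 18.9
tool_pos: [0.5846, -0.5, 0.081]
orientation: [0.532, 0.81, -0.141, 0.204]
contact_force: [-1.1, 0.3, -1.5]
opening: 0.0949
```

Run:
```python
from kin import *
s=st()
im=snap('wrist','w13')
r=env.cut_out('wrist','mug'); print([(x['score'],x['bbox']) for x in r][:2])
c=np.array([.5525,-.4205])
for b,dz in ((.1,0),(.05,0),(0,0)):
    p,T=gr([*c,.05],np.radians(113),60); X=T.as_matrix()[:,0]; X=np.array([X[0],X[1],0])/np.hypot(X[0],X[1]); p=p-b*X+[0,0,dz]; print(p,*dl(p,T))
for z in (0,.085): print(proj('wrist',[*c,z]))
```

```text
t 18.9 q [-0.869  1.146  0.676  0.355  2.339 -1.164] p [ 0.5846 -0.5     0.081 ] F [-1.1  0.3 -1.5] op 0.0949
[[-0.352, 0.918, 0.181], [0.804, 0.395, -0.445], [-0.48, -0.011, -0.877]]
[(0.95, [255.0, 174.5, 117.0, 132.3])]
[ 0.5889 -0.5062  0.046 ] [ 0.0027 -0.0044 -0.0467] [-0.46 -0.59 -0.34]
[ 0.5693 -0.4601  0.046 ] [-0.0168  0.0416 -0.0467] [-0.46 -0.59 -0.34]
[ 0.5498 -0.4141  0.046 ] [-0.0364  0.0877 -0.0467] [-0.46 -0.59 -0.34]
[323.9722 284.5341]
[324.0292 207.8022]
```

View pics/w13.png

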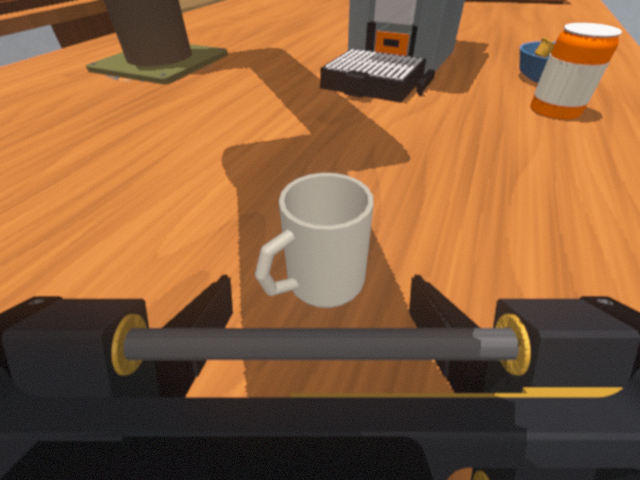

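Run:
```python
from kin import *
c=np.array([.552,-.4205])
for b,dz in ((.1,0),(.05,0),(0,0)):
    p,T=gr([*c,.06],np.radians(98),60); X=T.as_matrix()[:,0]; X=np.array([X[0],X[1],0])/np.hypot(X[0],X[1]); p=p-b*X+[0,0,dz]; print(p,*dl(p,T))
```

```text
[ 0.56495308 -0.51266595  0.05600013] [-0.0212 -0.0109 -0.0367] [ -0.53  -0.52 -15.34]
[ 0.55799443 -0.46315255  0.05600013] [-0.0282  0.0386 -0.0367] [ -0.53  -0.52 -15.34]
[ 0.55103577 -0.41363915  0.05600013] [-0.0351  0.0881 -0.0367] [ -0.53  -0.52 -15.34]
```

>>> send_rows(deltas=[{"xyz": [-0.012, -0.003, -0.02], "rotation": [-0.2, -0.2, -8]}, {"xyz": [-0.0226, -0.006, -0.041], "rotation": [-0.5, -0.5, -15.3]}, {"xyz": [-0.0226, -0.006, -0.041], "rotation": [-0.5, -0.5, -15.3]}, {"xyz": [-0.0226, -0.006, -0.041], "rotation": [-0.5, -0.5, -15.3]}, {"xyz": [-0.0226, -0.006, -0.041], "rotation": [-0.5, -0.5, -15.3]}])

```text
clock: 19.5
tool_pos: [0.5659, -0.51, 0.0589]
orientation: [0.632, 0.728, -0.171, 0.201]
contact_force: [0.3, -0.1, 0.8]
opening: 0.0948
```

Run:
```python
from kin import *
s=st()
im=snap('wrist','w14')
c=np.array([.552,-.4205])
for b,dz in ((.1,0),(.05,0),(0,0)):
    p,T=gr([*c,.06],np.radians(98),60); X=T.as_matrix()[:,0]; X=np.array([X[0],X[1],0])/np.hypot(X[0],X[1]); p=p-b*X+[0,0,dz]; print(p,*dl(p,T))
for z in (0,.085): print(proj('wrist',[*c,z]))
```

```text
t 19.5 q [-0.952  1.057  0.852  0.496  2.154 -1.028] p [ 0.5659 -0.51    0.0589] F [ 0.3 -0.1  0.8] op 0.0948
[[-0.119, 0.99, 0.076], [0.852, 0.141, -0.504], [-0.51, 0.005, -0.86]]
[ 0.565  -0.5127  0.056 ] [-0.0012 -0.0029 -0.0022] [ 0.61  0.35 -0.14]
[ 0.558  -0.4632  0.056 ] [-0.0081  0.0466 -0.0022] [ 0.61  0.35 -0.14]
[ 0.551  -0.4136  0.056 ] [-0.0151  0.0961 -0.0022] [ 0.61  0.35 -0.14]
[320.1076 252.096 ]
[320.5514 160.081 ]
```

View pics/w14.png

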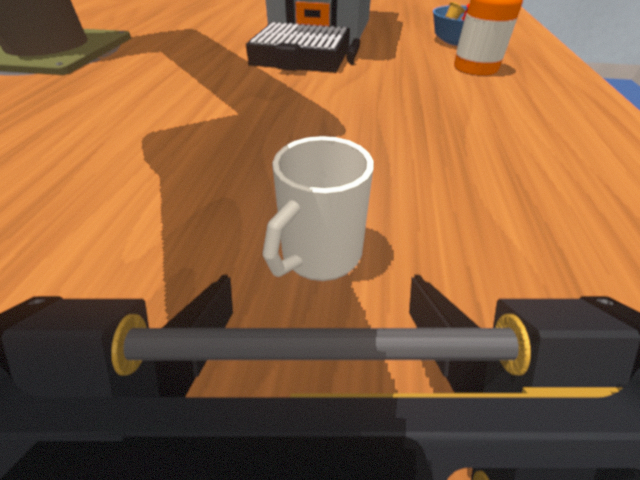

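>>> send_rows(deltas=[{"xyz": [-0.003, 0.02, -0.002], "rotation": [0.5, 0.3, 0]}, {"xyz": [-0.006, 0.045, -0.002], "rotation": [0.5, 0.3, 0]}, {"xyz": [-0.011, 0.07, -0.002], "rotation": [0.5, 0.3, 0]}, {"xyz": [-0.0145, 0.0935, -0.002], "rotation": [0.5, 0.3, 0]}, {"xyz": [-0.0145, 0.0935, -0.002], "rotation": [0.5, 0.3, 0]}, {"xyz": [-0.0145, 0.0935, -0.002], "rotation": [0.5, 0.3, 0]}])

```text
clock: 20.15
tool_pos: [0.551, -0.4158, 0.0537]
orientation: [0.633, 0.73, -0.17, 0.195]
contact_force: [0.3, 0.0, -0.5]
opening: 0.0952
```

Run:
```python
from kin import *
s=st()
im=snap('wrist','w15')
```

```text
t 20.15 q [-0.904  0.887  1.153  0.505  2.03  -1.048] p [ 0.551  -0.4158  0.0537] F [ 0.3  0.  -0.5] op 0.0952
[[-0.123, 0.99, 0.069], [0.858, 0.141, -0.495], [-0.499, -0.001, -0.866]]
```

View pics/w15.png

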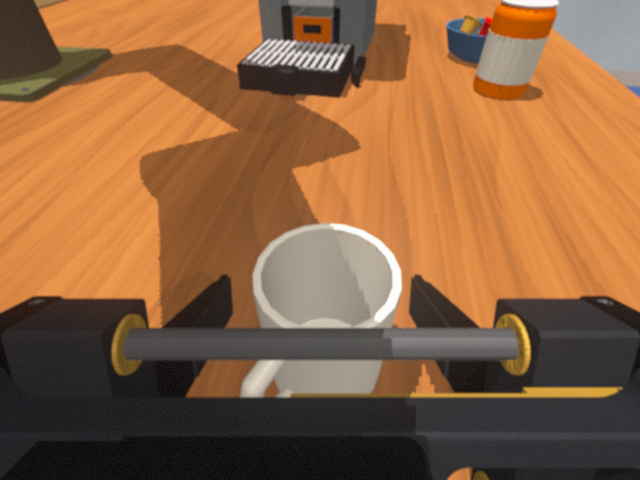

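>>> send_rows(deltas=[{"xyz": [0, 0, 0], "rotation": [0, 0, 0]}, {"xyz": [0, 0, 0], "rotation": [0, 0, 0]}, {"xyz": [0, 0, 0], "rotation": [0, 0, 0]}, {"xyz": [0, 0, 0], "rotation": [0, 0, 0]}, {"xyz": [0, 0, 0], "rotation": [0, 0, 0]}, {"xyz": [0, 0, 0], "rotation": [0, 0, 0]}, {"xyz": [0, 0, 0], "rotation": [0, 0, 0]}, {"xyz": [0, 0, 0], "rotation": [0, 0, 0]}], gripper=-1)

```text
clock: 21.0
tool_pos: [0.5497, -0.4161, 0.0522]
orientation: [0.634, 0.729, -0.17, 0.194]
contact_force: [1.7, -0.3, -0.3]
opening: 0.0644
```

Run:
```python
from kin import *
s=st()
im=snap('wrist','w16'); snap('side','s3'); im=cv2.imread('pics/s3.png'); cv2.imwrite('pics/z16.png',cv2.resize(im[180:300,120:320],None,fx=4,fy=4,interpolation=cv2.INTER_CUBIC))
```

```text
t 21.0 q [-0.906  0.888  1.155  0.506  2.029 -1.047] p [ 0.5497 -0.4161  0.0522] F [ 1.7 -0.3 -0.3] op 0.0644
[[-0.122, 0.99, 0.067], [0.859, 0.139, -0.493], [-0.498, -0.002, -0.867]]
```

View pics/z16.png

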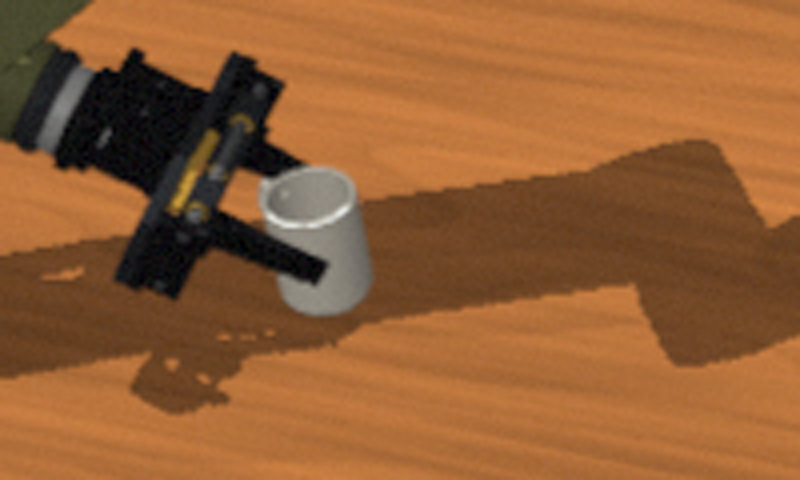

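View pics/w16.png

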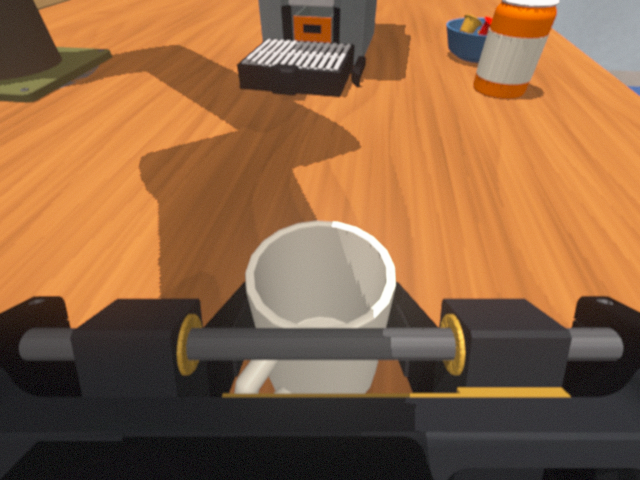

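Run:
```python
from kin import *
s=env.sense();T=R.from_quat(s['orientation']);X=T.as_matrix()[:,0]; h=np.arctan2(X[1],X[0]); hv=np.array([np.cos(h),np.sin(h)]); print('h deg',np.degrees(h),'tilt',np.degrees(np.arccos(-X[2])))
f=back('wrist',(321,222),.085)[:2]; c=f-.032*hv; print('centre by far rim',c, 'lr',back('wrist',(246,276),.085)[:2],back('wrist',(396,276),.085)[:2])
g=s['tool_pos']-.008*X; print('grasp',g,'offset along heading',(c-g[:2])@hv, 'lat',(c-g[:2])@[-hv[1],hv[0]])
# fit ellipse
import scipy.optimize as so
t=np.linspace(0,2*np.pi,200)
def el(c): 
    pts=np.array([proj('wrist',[c[0]+.032*np.cos(a),c[1]+.032*np.sin(a),.085]) for a in t]); return [pts[:,0].min(),pts[:,0].max(),pts[:,1].min()]
r=so.least_squares(lambda c:np.array(el(c))-[246,396,222],c); print(r.x,r.fun,'along',(r.x-g[:2])@hv)
```

```text
h deg 98.06143469272905 tilt 60.16083042064235
centre by far rim [ 0.54979341 -0.42268038] lr [ 0.51903364 -0.42915532] [ 0.58105005 -0.42052195]
grasp [ 0.55063377 -0.42293907  0.0562331 ] offset along heading 0.0003739765351798491 lat 0.0007957855084746651
[ 0.54965571 -0.42204619] [-1.54020125  1.53263808 -0.87272727] along 0.001021213678191573
```

Run:
```python
from kin import *
s=env.sense(); q0=s['joint_positions']
for x,bz in ((-.25,.09),(-.14,.055),(-.042,.055),(-.042,.036)):
    p,T=gr(mw(x-.0007,0,0.0562+bz),1.489,60.2); q,c=ik(p,T,q0); print((x,bz),p,*dl(p,T),q.round(2),'%.0e'%c)
```

```text
(-0.25, 0.09) [ 0.43758502 -0.1376537   0.14222434] [-0.1121  0.2784  0.09  ] [  0.04  -0.14 -12.67] [-0.83  0.19  1.99  0.7   1.77 -0.66] 9e-28
(-0.14, 0.055) [ 0.44657202 -0.0280167   0.10722434] [-0.1031  0.3881  0.055 ] [  0.04  -0.14 -12.67] [-0.67  0.13  2.14  0.81  1.62 -0.69] 5e-20
(-0.042, 0.055) [0.45457862 0.0696599  0.10722434] [-0.0951  0.4857  0.055 ] [  0.04  -0.14 -12.67] [-0.49  0.05  2.22  0.92  1.52 -0.78] 7e-31
(-0.042, 0.036) [0.45457862 0.0696599  0.08822434] [-0.0951  0.4857  0.036 ] [  0.04  -0.14 -12.67] [-0.49  0.09  2.22  0.92  1.49 -0.74] 2e-30
```

>>> send_rows(deltas=[{"xyz": [0, 0, 0.02], "rotation": [0, 0, 0]}, {"xyz": [0, 0, 0.05], "rotation": [0, 0, 0]}, {"xyz": [0, 0, 0.085], "rotation": [0, 0, 0]}, {"xyz": [-0.015, 0.035, 0.09], "rotation": [0, 0, -1.7]}, {"xyz": [-0.03, 0.07, 0.09], "rotation": [0, 0, -3.4]}, {"xyz": [-0.045, 0.11, 0.09], "rotation": [0, 0, -5.1]}, {"xyz": [-0.06, 0.15, 0.09], "rotation": [0, 0, -6.8]}, {"xyz": [-0.075, 0.19, 0.09], "rotation": [0, 0, -8.5]}, {"xyz": [-0.095, 0.235, 0.09], "rotation": [0, 0, -10.6]}, {"xyz": [-0.112, 0.278, 0.09], "rotation": [0, -0.1, -12.7]}, {"xyz": [-0.112, 0.278, 0.09], "rotation": [0, -0.1, -12.7]}, {"xyz": [-0.112, 0.278, 0.09], "rotation": [0, -0.1, -12.7]}, {"xyz": [-0.112, 0.278, 0.09], "rotation": [0, -0.1, -12.7]}])

```text
clock: 22.4
tool_pos: [0.4385, -0.1393, 0.1434]
orientation: [0.711, 0.654, -0.19, 0.176]
contact_force: [0.1, -0.5, -2.6]
opening: 0.0647
```

Run:
```python
from kin import *
s=st(); im=snap('wrist','w17'); snap('side','s4')
print(wm(s['tool_pos']))
for x,bz in ((-.25,.09),(-.14,.055),(-.042,.055),(-.042,.036)):
    p,T=gr(mw(x-.0007,0,0.0562+bz),1.489,60.2); print((x,bz),*dl(p,T))
```

```text
t 22.4 q [-0.835  0.187  1.99   0.702  1.774 -0.912] p [ 0.4385 -0.1393  0.1434] F [ 0.1 -0.5 -2.6] op 0.0647
[[0.072, 0.997, -0.04], [0.863, -0.082, -0.498], [-0.499, 0.001, -0.866]]
[-0.2453 -0.001   0.1434]
(-0.25, 0.09) [-0.0012  0.0021 -0.0009] [0.16 0.05 0.05]
(-0.14, 0.055) [ 0.0078  0.1117 -0.0359] [0.16 0.05 0.05]
(-0.042, 0.055) [ 0.0158  0.2094 -0.0359] [0.16 0.05 0.05]
(-0.042, 0.036) [ 0.0158  0.2094 -0.0549] [0.16 0.05 0.05]
```

View pics/w17.png

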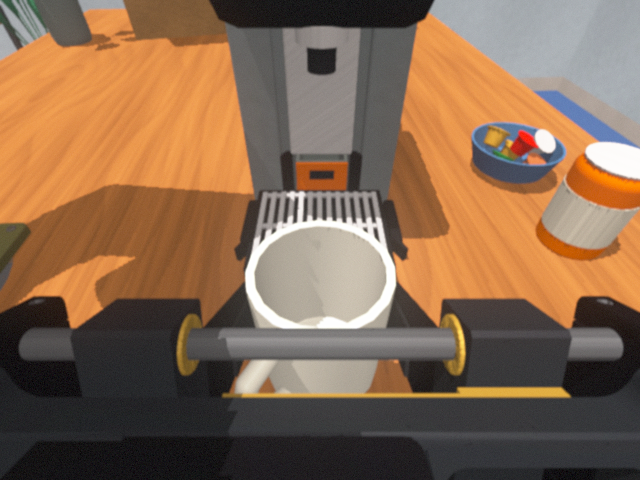

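View pics/s4.png

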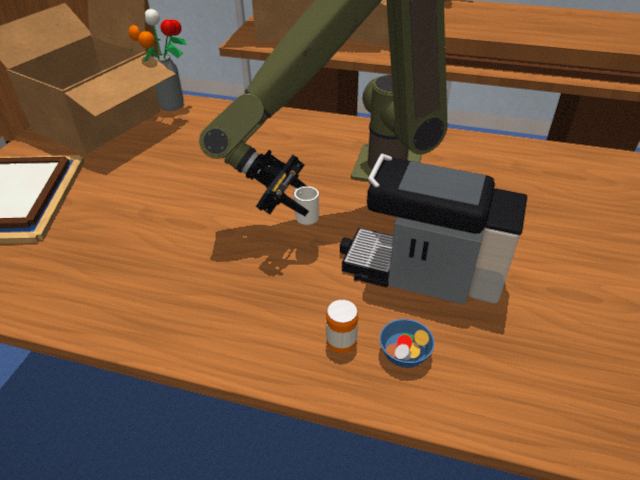

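Run:
```python
from kin import *
print(proj('wrist',mw(-.042,0,.186)),proj('wrist',mw(-.054,0,.186)),proj('wrist',mw(0,.0,.0)), proj('wrist',mw(-.13,.075,.035)),proj('wrist',mw(0,-.075,.035)),proj('wrist',mw(0,.075,.035)))
```

```text
[320.48721245  71.15255771] [320.47671041  76.36690926] [320.43564789 211.74512322] [242.55473531 269.87582376] [381.36326887 189.78454125] [259.53088519 189.67798262]
```

>>> send_rows(deltas=[{"xyz": [0.002, 0.025, -0.01], "rotation": [0, 0, 0]}, {"xyz": [0.004, 0.05, -0.02], "rotation": [0, 0, 0]}, {"xyz": [0.006, 0.08, -0.03], "rotation": [0, 0, 0]}, {"xyz": [0.008, 0.11, -0.035], "rotation": [0, 0, 0]}, {"xyz": [0.0095, 0.13, -0.035], "rotation": [0, 0, 0]}, {"xyz": [0.011, 0.15, -0.035], "rotation": [0, 0, 0]}, {"xyz": [0.0122, 0.165, -0.035], "rotation": [0, 0, 0]}, {"xyz": [0.0135, 0.18, -0.035], "rotation": [0, 0, 0]}, {"xyz": [0.0145, 0.195, -0.035], "rotation": [0, 0, 0]}, {"xyz": [0.0155, 0.2085, -0.035], "rotation": [0, 0, 0]}, {"xyz": [0.0155, 0.2085, -0.035], "rotation": [0, 0, 0]}, {"xyz": [0.0155, 0.2085, -0.035], "rotation": [0, 0, 0]}])

```text
clock: 23.7
tool_pos: [0.4531, 0.0707, 0.1072]
orientation: [0.711, 0.655, -0.19, 0.174]
contact_force: [0.1, 0.2, -3.0]
opening: 0.0645
```

Run:
```python
from kin import *
s=st(); im=snap('wrist','w18'); snap('side','s5')
print(wm(s['tool_pos']))
for x,bz in ((-.042,.055),(-.042,.036)):
    p,T=gr(mw(x-.0007,0,0.0562+bz),1.489,60.2); print((x,bz),*dl(p,T))
print(proj('wrist',mw(-.042,0,.186)))
```

```text
t 23.7 q [-0.494  0.049  2.223  0.92   1.515 -0.793] p [0.4531 0.0707 0.1072] F [ 0.1  0.2 -3. ] op 0.0645
[[0.07, 0.997, -0.041], [0.864, -0.082, -0.496], [-0.498, -0.001, -0.867]]
[-0.0349  0.0016  0.1072]
(-0.042, 0.055) [ 0.0012 -0.0005 -0.    ] [ 0.05 -0.04  0.05]
(-0.042, 0.036) [ 0.0012 -0.0005 -0.019 ] [ 0.05 -0.04  0.05]
[327.7254 180.1668]
```

View pics/w18.png

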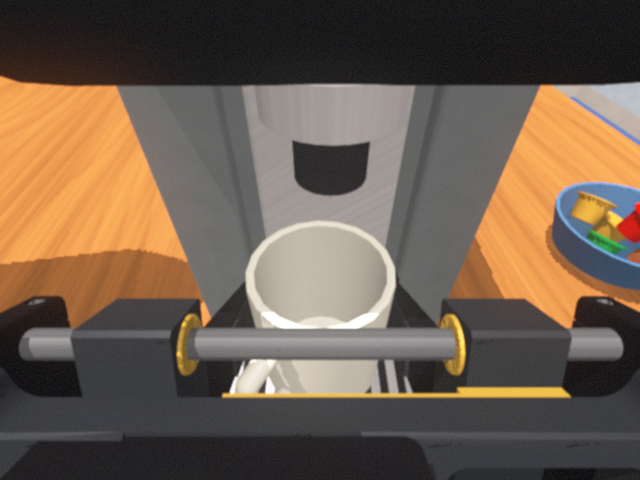

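View pics/s5.png

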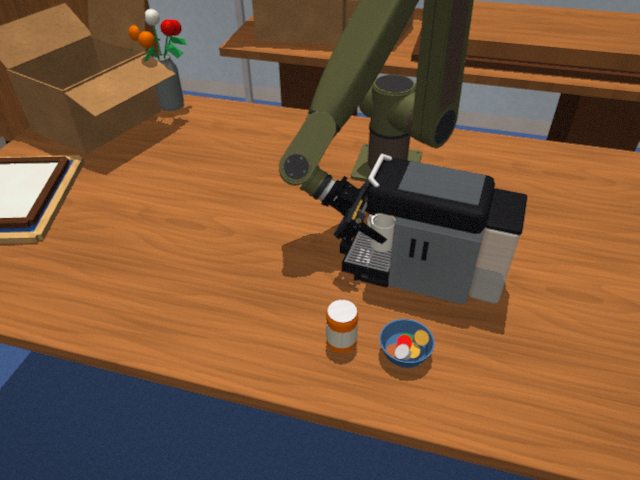

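>>> send_rows(deltas=[{"xyz": [0.001, 0, -0.005], "rotation": [0, 0, 0]}, {"xyz": [0.0015, 0, -0.01], "rotation": [0, 0, 0]}, {"xyz": [0.0015, 0, -0.014], "rotation": [0, 0, 0]}, {"xyz": [0.0015, 0, -0.017], "rotation": [0, 0, 0]}, {"xyz": [0.0015, 0, -0.019], "rotation": [0, 0, 0]}, {"xyz": [0.0015, 0, -0.019], "rotation": [0, 0, 0]}, {"xyz": [0.0015, 0, -0.019], "rotation": [0, 0, 0]}])

```text
clock: 24.5
tool_pos: [0.4547, 0.0705, 0.0882]
orientation: [0.711, 0.655, -0.19, 0.174]
contact_force: [-0.3, 0.4, -1.3]
opening: 0.0643
```

>>> send_rows(deltas=[{"xyz": [0, 0, -0.0007], "rotation": [0, 0, 0]}, {"xyz": [0, 0, -0.0012], "rotation": [0, 0, 0]}, {"xyz": [0, 0, -0.0012], "rotation": [0, 0, 0]}])

```text
clock: 24.8
tool_pos: [0.4547, 0.0705, 0.0872]
orientation: [0.711, 0.655, -0.189, 0.174]
contact_force: [-0.2, -0.6, -1.4]
opening: 0.064
```

>>> send_rows(deltas=[{"xyz": [0, 0, -0.0005], "rotation": [0, 0, 0]}, {"xyz": [0, 0, -0.001], "rotation": [0, 0, 0]}, {"xyz": [0, 0, -0.001], "rotation": [0, 0, 0]}])

```text
clock: 25.1
tool_pos: [0.4548, 0.0705, 0.0871]
orientation: [0.711, 0.655, -0.189, 0.174]
contact_force: [-2.2, -1.3, 4.8]
opening: 0.0642
```

>>> send_rows(deltas=[{"xyz": [0, 0, 0.0005], "rotation": [0, 0, 0]}, {"xyz": [0, 0, 0.0005], "rotation": [0, 0, 0]}, {"xyz": [0, 0, 0.0005], "rotation": [0, 0, 0]}, {"xyz": [0, 0, 0.0005], "rotation": [0, 0, 0]}, {"xyz": [0, 0, 0.0005], "rotation": [0, 0, 0]}, {"xyz": [0, 0, 0.0005], "rotation": [0, 0, 0]}], gripper=1)

```text
clock: 25.7
tool_pos: [0.4546, 0.0705, 0.0864]
orientation: [0.711, 0.655, -0.19, 0.174]
contact_force: [-0.3, 0.2, 0.4]
opening: 0.0949
```

Run:
```python
from kin import *
s=st(); im=snap('wrist','w19')
```

```text
t 25.7 q [-0.493  0.095  2.221  0.924  1.488 -0.828] p [0.4546 0.0705 0.0864] F [-0.3  0.2  0.4] op 0.0949
[[0.071, 0.997, -0.042], [0.865, -0.082, -0.496], [-0.497, -0.001, -0.868]]
```

View pics/w19.png

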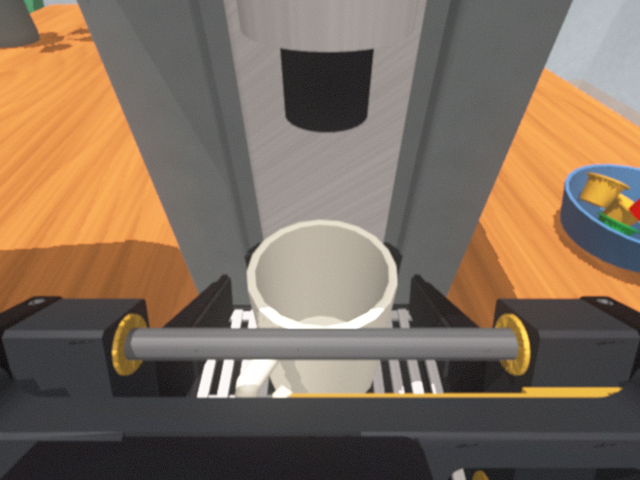

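>>> send_rows(deltas=[{"xyz": [-0.001, -0.015, 0], "rotation": [0, 0, 0]}, {"xyz": [-0.003, -0.035, 0], "rotation": [0, 0, 0]}, {"xyz": [-0.005, -0.06, 0], "rotation": [0, 0, 0]}, {"xyz": [-0.007, -0.085, 0], "rotation": [0, 0, 0]}, {"xyz": [-0.009, -0.11, 0.005], "rotation": [0, 0, 0]}, {"xyz": [-0.012, -0.15, 0.02], "rotation": [0, 0, 0]}, {"xyz": [-0.016, -0.19, 0.04], "rotation": [0, 0, 0]}, {"xyz": [-0.02, -0.23, 0.06], "rotation": [0, 0, 0]}, {"xyz": [-0.02, -0.23, 0.06], "rotation": [0, 0, 0]}, {"xyz": [-0.02, -0.23, 0.06], "rotation": [0, 0, 0]}])

```text
clock: 26.75
tool_pos: [0.4346, -0.1611, 0.1466]
orientation: [0.711, 0.654, -0.19, 0.174]
contact_force: [-0.4, 0.5, -1.1]
opening: 0.0952
```

Run:
```python
from kin import *
s=st(); im=snap('wrist','w20')
t=np.linspace(0,2*np.pi,100)
for z in (.035,.12):
    pts=np.array([proj('wrist',mw(-.042+.032*np.cos(a),.032*np.sin(a),z)) for a in t]).astype(np.int32); cv2.polylines(im,[pts],True,(0,255,0),1)
pts=np.array([proj('wrist',mw(-.042+.012*np.cos(a),.012*np.sin(a),.186)) for a in t]).astype(np.int32); cv2.polylines(im,[pts],True,(0,255,0),1)
pts=np.array([proj('wrist',mw(*a)) for a in [(0,.075,.035),(0,-.075,.035),(-.13,-.075,.035),(-.13,.075,.035)]]).astype(np.int32); cv2.polylines(im,[pts],True,(255,255,0),1)
cv2.imwrite('pics/w20b.png',cv2.resize(im[0:320,120:520],None,fx=1.9,fy=1.8,interpolation=cv2.INTER_CUBIC)); snap('side','s6')
```

```text
t 26.75 q [-0.866  0.206  1.961  0.684  1.798 -0.923] p [ 0.4346 -0.1611  0.1466] F [-0.4  0.5 -1.1] op 0.0952
[[0.073, 0.996, -0.042], [0.864, -0.084, -0.497], [-0.498, -0.0, -0.867]]
```

View pics/w20b.png

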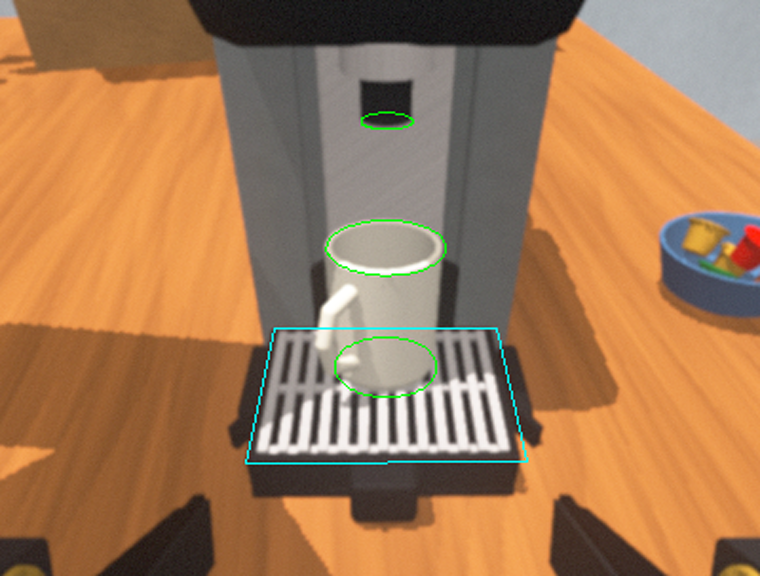

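View pics/s6.png

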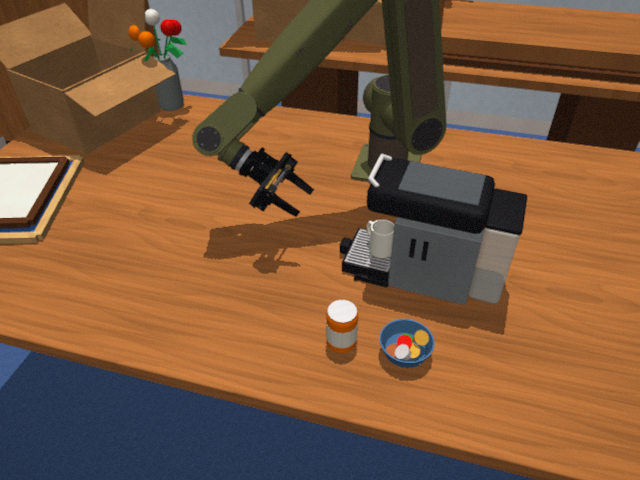

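```bash
python3 -c "
from h import *
print(env.finish_job()); print(env.sense()['clock'])"
```

```text
the job is handed in; nothing more can be done
None
the job is handed in; nothing more can be done
```

I pushed the bin home, slid the tray in and stood the mug under the spout, then handed the job in at about 27 s of the 72 s allowed. No verdict was reported.

- **Bin:** I gripped it across its width, set it in line with the bay, then pushed it in with the fingertips until it hit the end wall. The picture showed its orange front facing out and centred, about 7 mm inside the panel against 8 mm when home.
- **Tray:** I pulled it by the tab and slid it between the feet. It stopped firm against the panel with about 15 N on it, at the hand position worked out beforehand.
- **Mug:** I set it on the grid with a contact force of roughly 5–8 N. The last picture showed it upright and within a few millimetres of the spout axis, with the gripper clear of everything.
- **Tin and bowl:** they looked unmoved in the pictures.

Some checks were less than clean:

- **Bin push force:** the wrist sensor read about 52 N at the end of the push. Only the fingertips were in contact, and it was well below the 120 N wrist limit. It was still above the 40 N limit that applies to the arm and gripper body.
- **Machine position:** my first estimate was about 6 mm out along its length. I corrected it from where the bin stopped.
- **Camera scale:** wrist-camera sizes came out about 2–4 % off. In the last picture the front edge of the tray and the base of the mug therefore sat about 3–4 mm from where I expected them.

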